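# Pack the laptop-prop wedges away head to tail

## Robot

A 6-joint arm with a two-finger parallel gripper is mounted at the origin on the work surface. World frame = base frame: x ahead of the robot, y to its left, z up, the work surface at z = 0. Lengths are in m, angles in rad, forces in N, time in s.
With the tool pointing down it reaches from about 0.325 to 0.9 m from the base axis. Payload 6.1 kg.
Tool frame: the origin (TCP) lies midway between the tips of the shut fingers; the grasp point (between the pads) lies 19 mm behind it; x points along the fingers, z is the direction in which the jaws open and shut, and the axes are right-handed (so a half turn about x gives the same grasp; the last joint's range is limited). The gripper opens to 87 mm and grips with 3 to 60 N. Pads are 19 mm wide; open, the fingers measure 117 mm over their backs; the gripper's body (75 mm by 190 mm) begins 51 mm behind the grasp point.
Start: joints at [-1.375, 0.22, 1.526, -0, 1.395, -0.126], TCP at [0.198, -0.593, 0.223] pointing down, gripper open.
Joint ranges: [-2.98, 2.98], [-0.91, 2.08], [0.09, 2.57], [-1.24, 4.39], [0.2, 2.65], [-2.68, 2.68]. Speed limits (rad/s): [2.57, 2.57, 3.01, 3.14, 3.14, 3.14].

## Interface

Orientations are given as a 3x3 rotation matrix whose columns are the frame's x, y, z axes.
In Python, from station import ctrl, viewer gives the robot as it stands.
- The arm moves only by the tool arm_command, never from a script. Its argument "deltas" is a list that holds one entry, the list of rows, each a list of 7 numbers: the shift along the tool's x, y, z in cm, then the turn, a rotation vector about the tool's x, y, z in degrees, then the closure in counts, from 0 (fully open) to 255 (shut). A call has 1 to 5 rows; each row is the pose to reach, as a shift and turn from the pose commanded when the call began, along the tool's axes at that moment; what a row does not reach only later rows make up. A row lasts 1/12 s, in which the tool goes at most 41.7 mm and 7.16 degrees, less where a joint would pass 70% of its speed; a pose out of reach is approached as far as the arm can. A call with a gripper value outside its range is refused whole. The fingers move at their own pace and stop on an object; the grip force is fixed at half the most. Time passes only in rows, so rows that repeat a pose let the fingers close. It gives the time, the measured TCP pose, the force and the opening at its end, in the units of the state.
- ctrl.observe(): the state, without advancing time (a new reading comes with each control period).
- viewer.read_camera(name): name is "scene" or "top" or "wrist"; returns a dict with "image" (480x640x3 uint8, red, green, blue), "range_z" (480x640 float32, m along the optical axis (not along the pixel's ray), 0 where there is no reading), "fx", "fy", "cx", "cy" (pixels), "k1" (the pictures are not rectified: a ray, as slopes to the right and down, at radius r is drawn at 1 + k1 r^2 times it, then the intrinsics apply), "position" and "attitude" of the camera in the world. Camera axes: x right, y up, looking along -z (the intrinsics and any distortion apply to the point x, -y, -z); pixel columns grow to the right and rows downward; lengths in m; the calibration is good to about 2 mm. A picture is of the moment at which its call begins.
- ctrl.finish_job(): hands the job in, once; it reports no verdict.
The state is a dict: "t": time; "q": joint angles; "joint_velocities": joint speeds; "joint_torque": joint torques, N m; "tcp_pos": TCP position; "ee_rot": TCP orientation; "force": force on the tool from outside, world axes, zero at the start; "torque": the same for the moment, N m; "gripper_width": finger opening in m.
Only numpy, scipy, OpenCV 4.12 (cv2) and the standard library are available. Lean on these libraries where they do the work, as an engineer would, in place of code of your own. Each camera call takes 0.05 s, during which the arm holds its last target. There are 200 camera calls.

## Task

Put the three loose wooden prop wedges (two on the sloping stand, one on the desk) away in the shallow black tray beside the one already there: side by side, alternately heel to toe so that all four fill the tray, each standing on the tray floor the same way up as that one. Do not disturb the flask, the mug or the mouse.

Things in the scene. Friction and masses are not known exactly. Their poses are not given: they have to be found in the camera images.
- wedge_a: plain wooden wedge block, 48 mm tall (z), 60 g. From above a right-angled trapezoid: 64 mm long, heel end 38 wide, toe end 18 wide, edges broken 2 mm. Origin: underside, mid-length, 9 mm in from the straight side. x to heel, y to sloping side, z up: ends at x = +32 (heel), -32 (toe); straight side y = -9; sloping side y = +9 at toe, +29 at heel. Starts on the stand's -y place
- wedge_b: same shape, size and axes as wedge_a; starts on the stand's +y place. Both lie on the sloping board with their undersides on it, straight side down the slope against the stop, heel towards the stand's -y, so their z axes lean 35 degrees from vertical towards the stand's -x
- wedge_c: same shape, size and axes as wedge_a; starts standing on its underside on the desk between the stand and the tray, turned any way
- wedge_d: same shape, size and axes as wedge_a; starts in the tray, standing on its floor in a right place: straight side 0.5 to 3 mm from the tray's -y wall, heel towards the tray's +x. Loose
- tray_in (a point): centre of the inner floor (6 mm above the desk) of a shallow black tray fixed to the desk. Inside 68 mm along x (the wedges' lengths go this way) by 120 mm along y, z up. Walls 6 mm thick rise 12 mm above the floor, so wedges stand 36 mm out of it. Four wedges fit only head to tail (2 pairs, each 56 mm wide), with 8 mm to spare in all
- stand: fixed white sloping desk stand, 264 mm wide (y), base x -30 to +72 mm; origin mid underside, x to its back, z up. Its board faces -x and rises to +x at 35 degrees. Two stops, 12 mm high off the board and 44 mm long, centred at y = -55 and +55 mm, hold the wedges, each wedge's middle within 5 mm of its stop's; stops meet the board 30 mm above the desk at x = 0
- stand_hoop (a point): middle of the cross bar of the stand's fixed steel hoop: 14 mm round bar along the stand's y, 120 mm each way, 150 mm above the desk, at x = 10 mm of the stand, right above the wedges: a gripper cannot come straight down on them but must come tilted, from the stand's -x side. At its ends the bar goes back to x = 60 mm, then down to the desk
- flask: bystander: white drinking flask with black cap, 66 mm across, 190 mm tall, about 400 g, loose; origin at the centre of its underside
- mug: bystander: blue ceramic mug, 80 mm across, 90 mm tall, handle towards its +y, loose; origin at the centre of its underside
- mouse: bystander: black computer mouse, 105 (x) x 60 x 36 mm, loose; origin at the centre of its underside
There are look-alikes about, which are no part of the job. Leave any blue or red look-alike of the wedge_c alone.

How it is judged:
At the end, for the whole second after the job is handed in: all four wedges stand flat on the tray floor (underside within 3 mm of it, tilted less than 4 degrees), upper side up, lengthwise along the tray (within 0.1 rad, and centred lengthwise within 4 mm), inside its walls, at rest; that is possible only head to tail (z of wedge_a in the frame of tray_in between -0.003 and 0.003 m and angle between each of wedge_a, wedge_b, wedge_c, wedge_d's own z axis and vertical below 0.07 rad and angle between the x axis of each of wedge_a, wedge_b, wedge_c, wedge_d and the x axis of tray_in, either way round below 0.1 rad and x of wedge_a in the frame of tray_in between -0.004 and 0.004 m and y of wedge_a in the frame of tray_in between -0.054 and 0.054 m and linear speed of each of wedge_a, wedge_b, wedge_c, wedge_d below 0.02 m/s and angular speed of each of wedge_a, wedge_b, wedge_c, wedge_d below 0.2 rad/s and z of wedge_b in the frame of tray_in between -0.003 and 0.003 m and x of wedge_b in the frame of tray_in between -0.004 and 0.004 m and y of wedge_b in the frame of tray_in between -0.054 and 0.054 m and z of wedge_c in the frame of tray_in between -0.003 and 0.003 m and x of wedge_c in the frame of tray_in between -0.004 and 0.004 m and y of wedge_c in the frame of tray_in between -0.054 and 0.054 m and z of wedge_d in the frame of tray_in between -0.003 and 0.003 m and x of wedge_d in the frame of tray_in between -0.004 and 0.004 m and y of wedge_d in the frame of tray_in between -0.054 and 0.054 m); the robot touches nothing.
It fails at once if the flask is shifted by more than 20 mm or tipped (distance of flask from where it was at the start of the episode above 0.02 m or angle between flask's own z axis and vertical above 0.2 rad).
It fails at once if the mug is shifted by more than 20 mm or tipped (distance of mug from where it was at the start of the episode above 0.02 m or angle between mug's own z axis and vertical above 0.2 rad).
It fails at once if the mouse is shifted by more than 20 mm or tipped (distance of mouse from where it was at the start of the episode above 0.02 m or angle between mouse's own z axis and vertical above 0.2 rad).
It also fails if it takes over 72 s, if anything falls off the work surface, if the arm or the gripper's body presses on something with over 40 N, if the wrist force passes 120 N, or if a joint passes its speed limit or range.

## Working session

There is one attempt and no reset: what is moved stays moved. The work goes in short steps, Python scripts to look and compute and a tool call to move; the robot and the scene stay as the last step left them, time stands still between calls to the robot, and variables do not carry over. Pictures are saved under pics/ and viewed, about 8 in all and at most 12, crops included, and the job is handed in when it is done.

Besides the shell and the picture viewer there is one more tool, called after "Call:" by a JSON object that holds its "op" and its "data", one argument or row to a line. arm_command: Moves the arm, as the interface text tells. Its arguments: {"type":"object","properties":{"deltas":{"type":"array","items":{"type":"array","items":{"type":"array","items":{"type":"number"}}}}},"required":["deltas"]}

```bash
ls; mkdir -p pics; cat > h.py <<'E'
import numpy as np,cv2
from station import ctrl,viewer
def cam(n):
    c=viewer.read_camera(n); return c
def world(c):
    h,w=c['range_z'].shape
    u,v=np.meshgrid(np.arange(w),np.arange(h))
    xd=(u-c['cx'])/c['fx']; yd=(v-c['cy'])/c['fy']; x,y=xd.copy(),yd.copy()
    for _ in range(8):
        s=1+c['k1']*(x*x+y*y); x,y=xd/s,yd/s
    z=c['range_z']; P=np.stack([x*z,-y*z,-z],-1)
    W=P@np.array(c['attitude']).T+np.array(c['position']); W[z<=0]=np.nan
    return W
def save(c,n,crop=None,s=1):
    im=c['image'][...,::-1]
    if crop: a,b,d,e=crop; im=im[b:e,a:d]
    cv2.imwrite('pics/'+n,cv2.resize(im,None,fx=s,fy=s,interpolation=cv2.INTER_CUBIC))
E
python3 - <<'E'
from h import *
import pickle
print(ctrl.observe())
for n in('top','scene'):
    c=cam(n); save(c,n+'0.png'); pickle.dump(c,open(n+'0.pkl','wb')); print(n,c['position'],c['attitude'],c['fx'],c['k1'])
E
```

```text
pics
{'t': 0.0, 'q': array([-1.37509280e+00,  2.21206373e-01,  1.52760069e+00,  1.12434340e-06,
        1.39469444e+00, -1.26080137e-01]), 'joint_velocities': array([-2.12237956e-05, -2.22318829e-03,  9.78185489e-04,  6.87255337e-04,
       -5.06338593e-05,  1.12379342e-03]), 'joint_torque': array([ 1.78830480e-03, -4.94607067e+01, -3.87377465e+01,  7.01620965e-02,
        5.71172324e-02, -1.29076575e-04]), 'tcp_pos': array([ 0.19755041, -0.59231192,  0.221455  ]), 'ee_rot': array([[-3.70103851e-04,  9.48672935e-01,  3.16258636e-01],
       [ 1.87263269e-03,  3.16258761e-01, -9.48671118e-01],
       [-9.99998178e-01,  2.41129427e-04, -1.89356454e-03]]), 'force': array([ 0.56476575, -0.21137482, -0.20839198]), 'torque': array([-0.01523951, -0.00624104, -0.00613495]), 'gripper_width': 0.08727226715126984}
top [ 0.45721488 -0.02122158  1.11745889] [[-0.0221999   0.99689574 -0.07553837]
 [-0.99964084 -0.02326846 -0.01329528]
 [-0.01501167  0.07521608  0.99705426]] 443.453576147156 -0.06955577947425952
scene [1.08374183 0.25782276 0.74344941] [[-0.45541591 -0.65107586  0.60720389]
 [ 0.89024903 -0.33862002  0.30461968]
 [ 0.00728087  0.67929133  0.7338326 ]] 443.0171450843976 0.03621822737709175
```

View pics/top0.png

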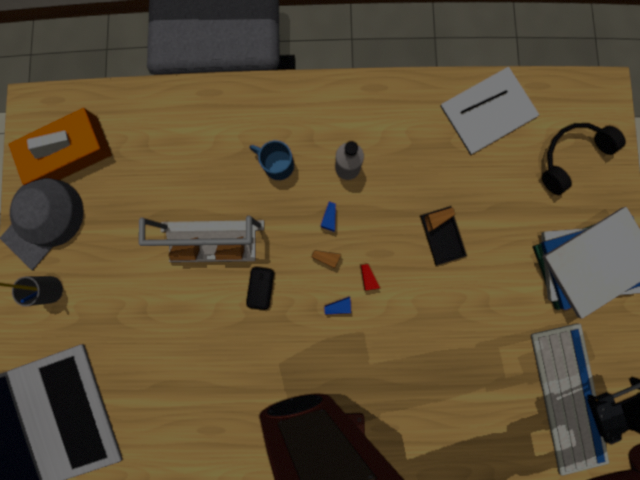

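View pics/scene0.png

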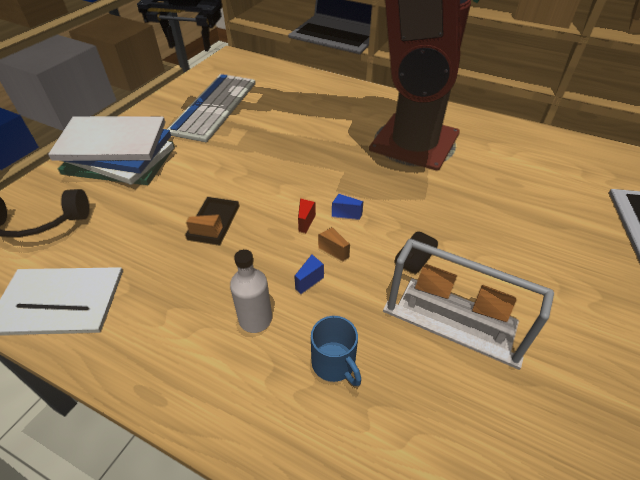

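```bash
python3 - <<'E'
from h import *
import pickle
c=pickle.load(open('top0.pkl','rb')); W=world(c)
s=pickle.load(open('scene0.pkl','rb'))
a=c['image'][180:330,120:480,::-1]; a=cv2.resize(a,(792,330),interpolation=cv2.INTER_CUBIC)
b=s['image'][180:330,170:530,::-1]; b=cv2.resize(b,(792,330-62),interpolation=cv2.INTER_CUBIC)
cv2.imwrite('pics/crop1.png',np.clip(np.vstack([a,b])*1.5,0,255).astype(np.uint8))
for n,(u,v) in dict(desk=(400,200),desk2=(300,300),wc=(327,259),wd=(441,218),trayfloor=(445,245),mug=(290,160),flask=(349,155),mouse=(260,285),hoop=(195,240),wa=(230,252),wb=(184,253)).items(): print(n,W[v,u].round(4))
E
```

```text
desk [ 6.306e-01 -2.089e-01  4.000e-04]
desk2 [0.3841 0.0499 0.0026]
wc [ 0.4839 -0.02    0.0484]
wd [ 0.576  -0.2972  0.0558]
trayfloor [ 0.513  -0.3164  0.0094]
mug [0.718  0.0618 0.0916]
flask [ 0.7064 -0.0734  0.1678]
mouse [0.4245 0.145  0.034 ]
hoop [0.529  0.268  0.1578]
wa [0.5045 0.2072 0.083 ]
wb [0.5045 0.3171 0.0826]
```

View pics/crop1.png

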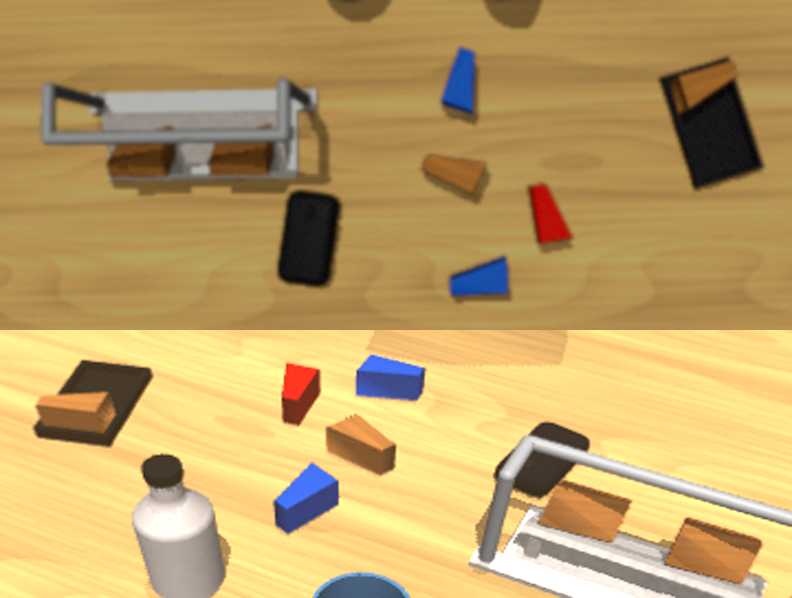

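The four desk look-alikes (top image) are blue at (329,217), blue at (338,306), red at (369,277) and plain wood at (327,259). The enlarged crop confirms that only the wooden one fits wedge_c. On the stand, the -y wedge is wedge_a at (230,252) and wedge_b is at (184,253). wedge_d is in the tray at (441,218).

```bash
cat >> h.py <<'E'
from scipy.optimize import minimize
from scipy.spatial.transform import Rotation as R
def proj(c,P):
    Q=(np.asarray(P)-c['position'])@np.array(c['attitude'])
    x,y=Q[:,0]/-Q[:,2],-Q[:,1]/-Q[:,2]; s=1+c['k1']*(x*x+y*y)
    return np.stack([c['fx']*x*s+c['cx'],c['fy']*y*s+c['cy']],-1)
base=[(32,-9),(32,29),(-32,9),(-32,-9)]
def verts(poly,h,ch):
    n=len(poly);out=[]
    p=np.array(poly,float)
    for z,dz in((0,1),(h,-1)):
        for i in range(n):
            a=p[(i+1)%n]-p[i];b=p[i-1]-p[i];a/=np.linalg.norm(a);b/=np.linalg.norm(b)
            for s,t,w in((1,1,0),(1,0,1),(0,1,1)):
                q=p[i]+ch*(s*a+t*b); out.append((*q,z+dz*ch*w))
    return np.array(out)/1000
WV=verts(base,48,2)
TV=verts([(40,66),(-40,66),(-40,-66),(40,-66)],18,0)-[0,0,.006]
def hullmask(c,P,S=4):
    uv=proj(c,P); h=cv2.convexHull(uv.astype(np.float32))[:,0]
    lo=np.floor(h.min(0)).astype(int)-25; hi=np.ceil(h.max(0)).astype(int)+25
    return uv,h
def fit(c,mask,V,T,p0,steps,S=4):
    """T(p)->(Rm,t); least mismatch between hull silhouette and mask"""
    uv=proj(c,V@T(p0)[0].T+T(p0)[1]); lo=np.maximum(np.floor(uv.min(0)).astype(int)-15,0); hi=np.minimum(np.ceil(uv.max(0)).astype(int)+15,[640,480])
    m=mask[lo[1]:hi[1],lo[0]:hi[0]].astype(np.float32)
    def ren(p):
        Rm,t=T(p); q=proj(c,V@Rm.T+t)-lo; h=cv2.convexHull(((q+.5)*S-.5).astype(np.float32))[:,0]
        im=np.zeros((m.shape[0]*S,m.shape[1]*S),np.uint8)
        cv2.fillConvexPoly(im,np.round(h*16).astype(np.int32),255,cv2.LINE_AA,4)
        return cv2.resize(im,(m.shape[1],m.shape[0]),interpolation=cv2.INTER_AREA)/255.
    f=lambda p:np.abs(ren(p)-m).sum()
    p=np.array(p0,float)
    for k in(1,.3):
        sx=np.vstack([p]+[p+k*np.array(steps)*e for e in np.eye(len(p))])
        r=minimize(f,p,method='Nelder-Mead',options=dict(initial_simplex=sx,xatol=1e-5,fatol=.05,maxiter=400)); p=r.x
    return p,r.fun/m.sum()
def flat(z): return lambda p:(R.from_euler('z',p[2]).as_matrix(),np.array([p[0],p[1],z]))
E
python3 - <<'E'
from h import *
import pickle
for n in('top','scene'):
    c=pickle.load(open(n+'0.pkl','rb')); W=world(c); hsv=cv2.cvtColor(c['image'],cv2.COLOR_RGB2HSV); H,S,V=[hsv[...,i].astype(int) for i in range(3)]
    def near(x,y,r): return np.hypot(W[...,0]-x,W[...,1]-y)<r
    m=(W[...,2]>.008)&near(.484,-.02,.055)
    if n=='top':
        print('hsv c',hsv[259,327],'desk',hsv[300,300],'tray',hsv[245,445],'d',hsv[218,441])
    best=min((fit(c,m,WV,flat(0),[.484,-.02,a],[.006,.006,.15]) for a in np.arange(0,6.28,.7)),key=lambda r:r[1])
    print(n,'c',best)
    tm=((V<60)&near(.53,-.32,.1))|((W[...,2]>.012)&near(.53,-.32,.1))
    tv=TV
    b=min((fit(c,tm,np.vstack([TV]),flat(.006),[.53,-.32,a],[.006,.006,.1]) for a in(1.6,1.8,2.)),key=lambda r:r[1]); print(n,'tray',b)
    wm=(W[...,2]>.022)&near(.57,-.3,.06)
    d=min((fit(c,wm,WV,flat(.006),[.57,-.3,a],[.006,.006,.1]) for a in(1.6,1.9)),key=lambda r:r[1]); print(n,'d',d)
    p,t=d[0],b[0]; print('d in tray',R.from_euler('z',-t[2]).as_matrix()[:2,:2]@(p-t)[:2],p[2]-t[2])
E
```

```text
hsv c [ 15 183 102] desk [ 20 135 121] tray [110  48  16] d [ 15 188 106]
top c (array([ 0.48488111, -0.01359947,  4.24123006]), np.float64(0.0785558667911609))
top tray (array([ 0.53803517, -0.313038  ,  1.8373765 ]), np.float64(0.039281337535014005))
top d (array([ 0.58772774, -0.30135453,  1.83562932]), np.float64(0.14859053035972658))
d in tray [-0.00181993 -0.05101512] -0.001747187849239662
scene c (array([ 0.48241004, -0.01347402,  4.3227274 ]), np.float64(0.14722865524162423))
scene tray (array([ 0.53662913, -0.31195046,  1.83256532]), np.float64(0.11463916038518411))
scene d (array([ 0.58372196, -0.29981218,  1.909821  ]), np.float64(0.3372752913990553))
d in tray [-0.00046236 -0.04862982] 0.07725567776103226
```

```bash
cat >> h.py <<'E'
def down(yaw,tilt=0,ty=0):
    """tool z horizontal at yaw(deg); tool x down, tilted by tilt deg so tool leans; tilt about tool z"""
    z=np.array([np.cos(np.radians(yaw)),np.sin(np.radians(yaw)),0]); x=np.array([0,0,-1.]); y=np.cross(z,x)
    return np.column_stack([x,y,z])@R.from_euler('z',tilt,degrees=True).as_matrix()
def plan(*targets,start=None):
    s=ctrl.observe(); p,r=(s['tcp_pos'],s['ee_rot']) if start is None else start
    for tp,tr in targets:
        tp=np.array(tp,float); rv=R.from_matrix(r.T@tr).as_rotvec(degrees=True)
        n=max(1,int(np.ceil(max(np.linalg.norm(tp-p)/.195,np.linalg.norm(rv)/33))))
        for i in range(n):
            dp=(tp-p)/(n-i); rv=R.from_matrix(r.T@tr).as_rotvec(degrees=True)/(n-i)
            d=np.r_[np.round(r.T@dp*100,2),np.round(rv,1)]
            k=max(np.linalg.norm(dp)/.0417,np.linalg.norm(d[3:])/7.16)
            print('  ',[float(x) for x in d],'rows>=%.1f'%k)
            p=p+r@d[:3]/100; r=r@R.from_rotvec(d[3:],degrees=True).as_matrix()
        print('-> ',p.round(4))
def st():
    s=ctrl.observe(); z=s['ee_rot'][:,2]; print('t%.2f'%s['t'],s['tcp_pos'].round(4),'x',s['ee_rot'][:,0].round(3),'yaw %.2f'%np.degrees(np.arctan2(z[1],z[0])),'F',s['force'].round(1),'w %.4f'%s['gripper_width'],'q',s['q'].round(2))
    return s
E
python3 - <<'E'
from h import *
st(); plan(([.538,-.313,.29],down(-74.7)))
E
```

```text
t0.10 [ 0.1976 -0.5924  0.2215] x [-0.     0.002 -1.   ] yaw -71.56 F [ 0.2 -0.2  0.3] w 0.0873 q [-1.38  0.22  1.53 -0.    1.39 -0.13]
   [-2.27, 13.71, -5.25, 1.0, -0.0, -0.0] rows>=3.6
   [-2.27, 13.62, -5.49, 1.1, -0.1, -0.0] rows>=3.6
   [-2.28, 13.51, -5.74, 1.0, -0.0, -0.0] rows>=3.6
->  [ 0.538 -0.313  0.29 ]
```

Call:
{"op": "arm_command", "data": {
  "deltas": [
    [[-2.3,13.7,-5.25,1,0,0,0],[-2.3,13.7,-5.25,1,0,0,0],[-2.3,13.7,-5.25,1,0,0,0],[-2.3,13.7,-5.25,1,0,0,0]]
  ]
}}

```text
t: 0.43
tcp_pos: [0.3136, -0.4972, 0.2458]
ee_rot: [[0.001, 0.954, 0.301], [0.001, 0.301, -0.954], [-1.0, 0.001, -0.001]]
force: [-0.1, -0.6, -0.7]
gripper_width: 0.0872
```

Call:
{"op": "arm_command", "data": {
  "deltas": [
    [[-2.3,13.6,-5.5,1,0,0,0],[-2.3,13.6,-5.5,1,0,0,0],[-2.3,13.6,-5.5,1,0,0,0],[-2.3,13.6,-5.5,1,0,0,0]]
  ]
}}

```text
t: 0.77
tcp_pos: [0.4271, -0.4036, 0.269]
ee_rot: [[0.001, 0.958, 0.285], [0.001, 0.285, -0.958], [-1.0, 0.001, -0.0]]
force: [-0.1, 0.4, 0.2]
gripper_width: 0.0871
```

Call:
{"op": "arm_command", "data": {
  "deltas": [
    [[-2.3,13.5,-5.75,1,0,0,0],[-2.3,13.5,-5.75,1,0,0,0],[-2.3,13.5,-5.75,1,0,0,0],[-2.3,13.5,-5.75,1,0,0,0],[-2.3,13.5,-5.75,1,0,0,0]]
  ]
}}

```text
t: 1.18
tcp_pos: [0.541, -0.3094, 0.292]
ee_rot: [[0.002, 0.962, 0.271], [0.001, 0.271, -0.962], [-1.0, 0.002, -0.0]]
force: [-0.2, 0.0, 0.3]
gripper_width: 0.0868
```

```bash
python3 - <<'E'
from h import *
import pickle
s=st(); c=cam('wrist'); st(); pickle.dump((c,s),open('w1.pkl','wb')); save(c,'w1.png')
print(s['ee_rot'].T@(c['position']-s['tcp_pos']), (s['ee_rot'].T@c['attitude']).round(3),c['fx'],c['k1'])
E
```

```text
t1.18 [ 0.541  -0.3094  0.292 ] x [ 0.002  0.001 -1.   ] yaw -74.26 F [-0.2  0.   0.3] w 0.0868 q [-0.65  0.18  1.44  0.    1.52  0.65]
t1.23 [ 0.5391 -0.3112  0.2914] x [ 0.  0. -1.] yaw -74.32 F [-0.4  0.2  0.1] w 0.0870 q [-0.65  0.18  1.45  0.    1.52  0.65]
[-1.61976447e-01  6.50689808e-02  1.02322356e-04] [[ 0.     0.242 -0.97 ]
 [ 0.     0.97   0.242]
 [ 1.    -0.     0.   ]] 410.0072002998232 -0.016442080071244692
```

View pics/w1.png

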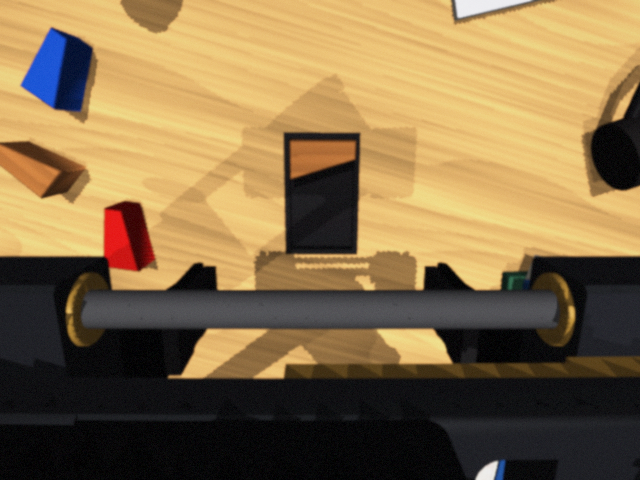

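```bash
cat >> h.py <<'E'
WT=WV.copy(); WT[:,2]=np.maximum(WT[:,2],.040)
def inpoly(shape,pts):
    m=np.zeros(shape,np.uint8); cv2.fillConvexPoly(m,cv2.convexHull(np.round(pts).astype(np.int32)),1); return m>0
def trayfit(c,p0=(.538,-.313,1.837)):
    roi=inpoly((480,640),proj(c,(TV*[1.3,1.2,1])@R.from_euler('z',p0[2]).as_matrix().T+[p0[0],p0[1],.006]))
    hsv=cv2.cvtColor(c['image'],cv2.COLOR_RGB2HSV).astype(int); W=world(c)
    m=((hsv[...,2]<70)|(W[...,2]>.012))&roi
    m=cv2.morphologyEx(m.astype(np.uint8),cv2.MORPH_OPEN,np.ones((5,5)))>0
    return fit(c,m,TV,flat(.006),list(p0),[.004,.004,.05])
def woodmask(c,zmin,xy,r):
    hsv=cv2.cvtColor(c['image'],cv2.COLOR_RGB2HSV).astype(int); W=world(c)
    return (W[...,2]>zmin)&(np.hypot(W[...,0]-xy[0],W[...,1]-xy[1])<r)&(hsv[...,0]<25)&(hsv[...,2]>50)&(hsv[...,1]>100)
E
python3 - <<'E'
from h import *
import pickle
c,s=pickle.load(open('w1.pkl','rb'))
t=trayfit(c); print('tray',t); t=t[0]
W=world(c); print('z d top',W[150:165,300:345,2].mean(),'floor',np.nanmedian(W[210:240,310:340,2]),'desk',np.nanmedian(W[100:120,300:340,2]),'c',W[165:170,30:35].mean((0,1)))
m=woodmask(c,.04,(.585,-.3),.06); print(m.sum())
d=fit(c,m,WT,flat(.006),[.585,-.3,1.837],[.004,.004,.05]); print('d',d); d=d[0]
print('d in tray mm',1000*R.from_euler('z',-t[2]).as_matrix()[:2,:2]@(d-t)[:2],np.degrees(d[2]-t[2]))
plan(([.485,-.02,.26],down(np.degrees(4.26)-360)))
E
```

```text
tray (array([ 0.53553095, -0.31184848,  1.84340367]), np.float64(0.01141059441065271))
z d top nan floor 0.005931395837647763 desk -0.00022652848021839644 c [ 0.49027115 -0.02658011  0.04768924]
11236
d (array([ 0.58457587, -0.29903966,  1.84196138]), np.float64(0.029527222056335227))
d in tray mm [ -0.86920068 -50.68249394] -0.0826367283298835
   [1.57, 1.33, -14.75, 20.8, -0.0, -0.0] rows>=3.6
   [1.58, -4.0, -14.26, 20.8, -0.0, 0.0] rows>=3.6
->  [ 0.485 -0.02   0.26 ]
```

Call:
{"op": "arm_command", "data": {
  "deltas": [
    [[1.6,1.3,-14.75,20.8,0,0,0],[1.6,1.3,-14.75,20.8,0,0,0],[1.6,1.3,-14.75,20.8,0,0,0],[1.6,1.3,-14.75,20.8,0,0,0],[1.6,1.3,-14.75,20.8,0,0,0]]
  ]
}}

```text
t: 1.65
tcp_pos: [0.5088, -0.1641, 0.2743]
ee_rot: [[-0.002, 0.996, -0.091], [0.002, -0.091, -0.996], [-1.0, -0.003, -0.002]]
force: [0.9, -1.2, -0.4]
gripper_width: 0.087
```

Call:
{"op": "arm_command", "data": {
  "deltas": [
    [[1.6,-4,-14.25,20.8,0,0,0],[1.6,-4,-14.25,20.8,0,0,0],[1.6,-4,-14.25,20.8,0,0,0],[1.6,-4,-14.25,20.8,0,0,0],[1.6,-4,-14.25,20.8,0,0,0]]
  ]
}}

```text
t: 2.07
tcp_pos: [0.4826, -0.0189, 0.2584]
ee_rot: [[-0.002, 0.899, -0.439], [0.002, -0.439, -0.899], [-1.0, -0.003, -0.001]]
force: [0.0, -0.2, -0.7]
gripper_width: 0.0871
```

```bash
python3 - <<'E'
from h import *
import pickle
s=st(); c=cam('wrist'); s=st(); c=cam('wrist'); pickle.dump((c,s),open('w2.pkl','wb')); save(c,'w2.png')
m=woodmask(c,.04,(.484,-.015),.06); print(m.sum())
for a in (4.1,4.35):
  p=fit(c,m,WT,flat(0),[.484,-.015,a],[.004,.004,.08]); print('c',p,np.degrees(p[0][2])-360)
E
```

```text
t2.07 [ 0.4826 -0.0189  0.2584] x [-0.002  0.002 -1.   ] yaw -116.03 F [ 0.  -0.2 -0.7] w 0.0871 q [-0.2  -0.15  1.84  0.    1.45  1.82]
t2.12 [ 0.4834 -0.0211  0.2589] x [-0.001 -0.    -1.   ] yaw -115.99 F [ 1.1 -0.7 -0.3] w 0.0871 q [-0.21 -0.15  1.84 -0.    1.45  1.82]
8683
c (array([ 0.48288573, -0.01310279,  4.24869363]), np.float64(0.03522522019254046)) -116.5677867607742
c (array([ 0.48290149, -0.01308629,  4.24946787]), np.float64(0.03528666927359738)) -116.52342561723285
```

View pics/w2.png

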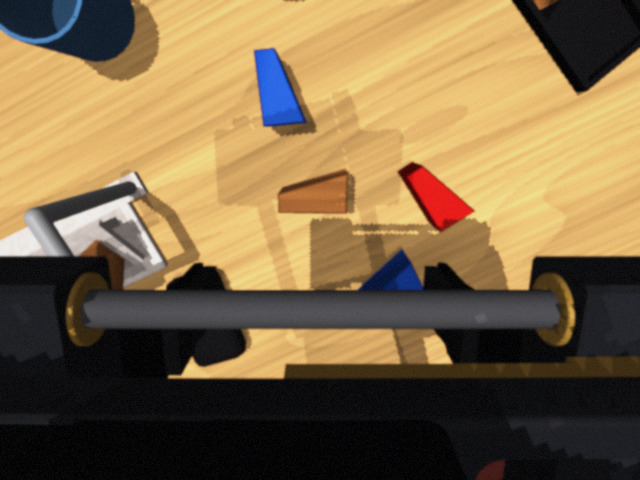

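```bash
python3 - <<'E'
from h import *
plan(([.4829,-.0131,.10],down(-116.5)),([.4829,-.0131,.017],down(-116.5)))
E
```

```text
[15.93, -0.51, -0.81, 0.4, 0.1, -0.0] rows>=3.8
->  [ 0.4829 -0.0131  0.1   ]
   [8.3, -0.0, 0.01, 0.0, -0.0, -0.0] rows>=2.0
->  [ 0.4829 -0.0132  0.017 ]
```

Call:
{"op": "arm_command", "data": {
  "deltas": [
    [[4,-0.5,-0.8,0.4,0,0,0],[8,-0.5,-0.8,0.4,0,0,0],[12,-0.5,-0.8,0.4,0,0,0],[15.9,-0.5,-0.8,0.4,0,0,0],[15.9,-0.5,-0.8,0.4,0,0,0]]
  ]
}}

```text
t: 2.58
tcp_pos: [0.4772, -0.0136, 0.0926]
ee_rot: [[-0.014, 0.894, -0.449], [0.002, -0.449, -0.894], [-1.0, -0.013, 0.005]]
force: [-1.4, 0.9, -0.8]
gripper_width: 0.0869
```

```bash
python3 - <<'E'
from h import *
st();plan(([.4829,-.0131,.017],down(-116.5)))
E
```

```text
t2.58 [ 0.4772 -0.0136  0.0926] x [-0.014  0.002 -1.   ] yaw -116.66 F [-1.4  0.9 -0.8] w 0.0869 q [-0.19  0.02  2.01 -0.    1.13  1.84]
   [7.55, 0.59, -0.34, -0.2, 0.3, 0.8] rows>=1.8
->  [ 0.4829 -0.0131  0.017 ]
```

Call:
{"op": "arm_command", "data": {
  "deltas": [
    [[2,0,0,0,0,0,0],[5,0,0,0,0,0,0],[8,0,0,0,0,0,0],[8.3,0,0,0,0,0,0],[8.3,0,0,0,0,0,0]]
  ]
}}

```text
t: 3.0
tcp_pos: [0.4827, -0.0137, 0.0175]
ee_rot: [[-0.003, 0.894, -0.448], [0.0, -0.448, -0.894], [-1.0, -0.003, 0.001]]
force: [-0.2, 0.0, 0.6]
gripper_width: 0.0872
```

Call:
{"op": "arm_command", "data": {
  "deltas": [
    [[0,0,0,0,0,0,0],[0,0,0,0,0,0,0]]
  ]
}}

```text
t: 3.17
tcp_pos: [0.4857, -0.0135, 0.0203]
ee_rot: [[0.004, 0.894, -0.448], [-0.001, -0.448, -0.894], [-1.0, 0.004, -0.001]]
force: [0.1, 0.2, -0.4]
gripper_width: 0.0869
```

```bash
python3 - <<'E'
from h import *
st();plan(([.4829,-.0131,.017],down(-116.5)))
E
```

```text
t3.17 [ 0.4857 -0.0135  0.0203] x [ 0.004 -0.001 -1.   ] yaw -116.59 F [ 0.1  0.2 -0.4] w 0.0869 q [-0.19  0.14  2.04 -0.    0.96  1.84]
   [0.32, -0.27, 0.09, -0.1, -0.1, -0.2] rows>=0.1
->  [ 0.4829 -0.0131  0.017 ]
```

Call:
{"op": "arm_command", "data": {
  "deltas": [
    [[0,0,0,0,0,0,0],[0,0,0,0,0,0,0],[0,0,0,0,0,0,0],[0,0,0,0,0,0,0],[0,0,0,0,0,0,0]]
  ]
}}

```text
t: 3.58
tcp_pos: [0.4834, -0.0125, 0.0178]
ee_rot: [[0.0, 0.895, -0.447], [-0.0, -0.447, -0.895], [-1.0, 0.0, -0.0]]
force: [0.1, -0.5, -0.1]
gripper_width: 0.0871
```

```bash
python3 - <<'E'
from h import *
st();plan(([.4829,-.0131,.017],down(-116.5)))
E
```

```text
t3.58 [ 0.4834 -0.0125  0.0178] x [ 0. -0. -1.] yaw -116.55 F [ 0.1 -0.5 -0.1] w 0.0871 q [-0.19  0.14  2.04  0.    0.96  1.85]
   [0.08, -0.02, 0.08, -0.0, -0.0, -0.0] rows>=0.0
->  [ 0.4829 -0.0131  0.017 ]
```

Call:
{"op": "arm_command", "data": {
  "deltas": [
    [[0,0,0,0,0,0,255],[0,0,0,0,0,0,255],[0,0,0,0,0,0,255],[0,0,0,0,0,0,255],[0,0,0,0,0,0,255]]
  ]
}}

```text
t: 4.0
tcp_pos: [0.4832, -0.0125, 0.0174]
ee_rot: [[-0.0, 0.894, -0.447], [0.0, -0.447, -0.894], [-1.0, -0.0, 0.0]]
force: [0.7, 0.7, 1.1]
gripper_width: 0.0638
```

Call:
{"op": "arm_command", "data": {
  "deltas": [
    [[0,0,0,0,0,0,255],[0,0,0,0,0,0,255],[0,0,0,0,0,0,255],[0,0,0,0,0,0,255]]
  ]
}}

```text
t: 4.33
tcp_pos: [0.4833, -0.0126, 0.0175]
ee_rot: [[-0.0, 0.894, -0.447], [0.0, -0.447, -0.894], [-1.0, -0.0, 0.0]]
force: [-0.4, 0.4, -0.7]
gripper_width: 0.0633
```

Call:
{"op": "arm_command", "data": {
  "deltas": [
    [[-1,0,0,0,0,0,255],[-3,0,0,0,0,0,255],[-6,0,0,0,0,0,255],[-9,0,0,0,0,0,255],[-12,0,0,0,0,0,255]]
  ]
}}

```text
t: 4.75
tcp_pos: [0.4829, -0.0125, 0.1394]
ee_rot: [[-0.0, 0.894, -0.447], [0.0, -0.447, -0.894], [-1.0, -0.0, 0.0]]
force: [1.4, 0.4, -0.5]
gripper_width: 0.0638
```

```bash
python3 - <<'E'
from h import *
s=st();plan(([.525,-.308,.165],down(-74.38)),start=(np.array([.4829,-.0131,.137]),down(-116.5)))
E
```

```text
t4.75 [ 0.4829 -0.0125  0.1394] x [-0.  0. -1.] yaw -116.56 F [ 1.4  0.4 -0.5] w 0.0638 q [-0.19 -0.04  1.97  0.    1.21  1.85]
   [-1.4, 8.46, 12.26, -21.1, 0.0, 0.0] rows>=3.6
   [-1.4, 3.49, 14.48, -21.0, 0.0, 0.0] rows>=3.6
->  [ 0.525 -0.308  0.165]
```

Call:
{"op": "arm_command", "data": {
  "deltas": [
    [[-1.4,8.5,12.3,-21,0,0,255],[-1.4,8.5,12.3,-21,0,0,255],[-1.4,8.5,12.3,-21,0,0,255],[-1.4,8.5,12.3,-21,0,0,255],[-1.4,8.5,12.3,-21,0,0,255]]
  ]
}}

```text
t: 5.17
tcp_pos: [0.5057, -0.1668, 0.1539]
ee_rot: [[0.004, 0.995, -0.1], [-0.004, -0.1, -0.995], [-1.0, 0.004, 0.004]]
force: [-0.1, 0.4, 0.6]
gripper_width: 0.0636
```

Call:
{"op": "arm_command", "data": {
  "deltas": [
    [[-1.4,3.5,14.5,-21,0,0,255],[-1.4,3.5,14.5,-21,0,0,255],[-1.4,3.5,14.5,-21,0,0,255],[-1.4,3.5,14.5,-21,0,0,255],[-1.4,3.5,14.5,-21,0,0,255]]
  ]
}}

```text
t: 5.58
tcp_pos: [0.5255, -0.3135, 0.1671]
ee_rot: [[0.002, 0.965, 0.262], [-0.003, 0.262, -0.965], [-1.0, 0.001, 0.004]]
force: [0.1, 0.8, -1.0]
gripper_width: 0.0637
```

Call:
{"op": "arm_command", "data": {
  "deltas": [
    [[0,0,0,0,0,0,255],[0,0,0,0,0,0,255],[0,0,0,0,0,0,255],[0,0,0,0,0,0,255],[0,0,0,0,0,0,255]]
  ]
}}

```text
t: 6.0
tcp_pos: [0.5252, -0.307, 0.1656]
ee_rot: [[-0.0, 0.964, 0.267], [0.0, 0.267, -0.964], [-1.0, -0.0, -0.0]]
force: [-0.0, -0.8, 0.0]
gripper_width: 0.0638
```

```bash
python3 - <<'E'
from h import *
import pickle
s=st();c=cam('wrist'); pickle.dump((c,s),open('w3.pkl','wb')); save(c,'w3.png')
plan(([.5461,-.3088,.08],down(-74.38)))
E
```

```text
t6.00 [ 0.5252 -0.307   0.1656] x [-0.  0. -1.] yaw -74.49 F [-0.  -0.8  0. ] w 0.0638 q [-0.66  0.23  1.63  0.    1.29  0.64]
   [8.56, 1.97, 0.71, -0.1, -0.0, 0.0] rows>=2.1
->  [ 0.5461 -0.3088  0.08  ]
```

View pics/w3.png

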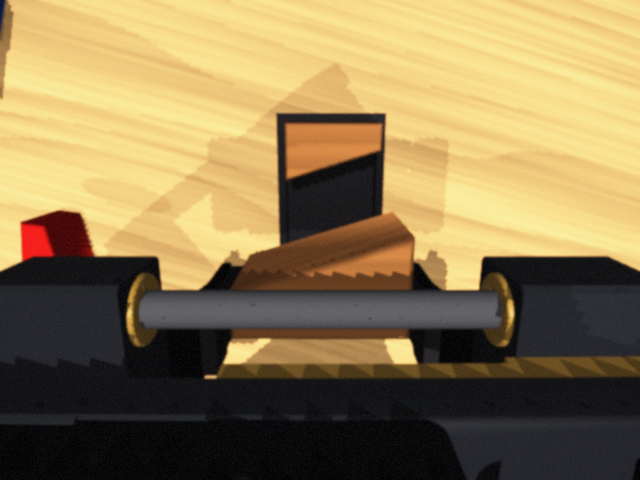

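```bash
python3 - <<'E'
from h import *
import pickle
c,s=pickle.load(open('w3.pkl','rb'))
m=woodmask(c,.04,(.585,-.3),.06)&(np.arange(480)[:,None]<185)
d=fit(c,m,WT,flat(.006),[.585,-.3,1.842],[.004,.004,.05]); print(d)
# tray rim outer corners at -y side: predicted vs black edge columns at row 200
hsv=cv2.cvtColor(c['image'],cv2.COLOR_RGB2HSV)
for v in(160,200,215):
  r=hsv[v,:,2]; k=np.where(r[260:400]<70)[0]+260; print(v,k.min(),k.max())
col=hsv[:,330,2]; print('top edge',np.where(col[90:140]<70)[0]+90)
print(proj(c,(np.array([[40,-66,12],[-40,-66,12],[40,0,12],[-40,0,12.]])/1000)@R.from_euler('z',1.8434).as_matrix().T+[.5355,-.3118,.006]))
E
```

```text
(array([ 0.58426605, -0.29924502,  1.84218551]), np.float64(0.02573676741675271))
160 279 382
200 280 381
215 280 376
top edge [114 115 116 117 118 119 120 121]
[[274.98543164 113.7822153 ]
 [384.86065372 113.64798701]
 [277.33356144 203.10236085]
 [381.75444789 202.97730519]]
```

Call:
{"op": "arm_command", "data": {
  "deltas": [
    [[2,1.95,0.7,0,0,0,255],[5,1.95,0.7,0,0,0,255],[8,1.95,0.7,0,0,0,255],[9,1.95,0.7,0,0,0,255]]
  ]
}}

```text
t: 6.38
tcp_pos: [0.5434, -0.3073, 0.0707]
ee_rot: [[-0.006, 0.964, 0.267], [0.004, 0.267, -0.964], [-1.0, -0.004, -0.006]]
force: [-1.1, 0.6, -1.4]
gripper_width: 0.0638
```

Call:
{"op": "arm_command", "data": {
  "deltas": [
    [[0,0,0,0,0,0,255],[0,0,0,0,0,0,255],[0,0,0,0,0,0,255],[0,0,0,0,0,0,255],[0,0,0,0,0,0,255]]
  ]
}}

```text
t: 6.8
tcp_pos: [0.5469, -0.3107, 0.0778]
ee_rot: [[0.003, 0.964, 0.266], [-0.002, 0.266, -0.964], [-1.0, 0.002, 0.003]]
force: [-0.0, 0.5, -0.4]
gripper_width: 0.0637
```

Call:
{"op": "arm_command", "data": {
  "deltas": [
    [[0,0,0,0,0,0,255],[0,0,0,0,0,0,255],[0,0,0,0,0,0,255]]
  ]
}}

```text
t: 7.05
tcp_pos: [0.5459, -0.31, 0.076]
ee_rot: [[0.001, 0.964, 0.266], [-0.0, 0.266, -0.964], [-1.0, 0.0, 0.001]]
force: [0.1, -0.1, -0.6]
gripper_width: 0.0638
```

```bash
python3 - <<'E'
from h import *
s=st();plan(([.5461,-.3088,.0245],down(-74.38)))
E
```

```text
t7.05 [ 0.5459 -0.31    0.076 ] x [ 0.001 -0.    -1.   ] yaw -74.57 F [ 0.1 -0.1 -0.6] w 0.0638 q [-0.64  0.37  1.64  0.    1.14  0.66]
   [5.15, 0.05, -0.12, -0.2, 0.0, -0.0] rows>=1.2
->  [ 0.5461 -0.3088  0.0245]
```

Call:
{"op": "arm_command", "data": {
  "deltas": [
    [[0.7,0.05,-0.1,0,0,0,255],[1.5,0.05,-0.1,0,0,0,255],[2.3,0.05,-0.1,0,0,0,255],[3,0.05,-0.1,0,0,0,255],[3.5,0.05,-0.1,0,0,0,255]]
  ]
}}

```text
t: 7.47
tcp_pos: [0.5451, -0.3081, 0.0386]
ee_rot: [[-0.002, 0.964, 0.266], [0.001, 0.266, -0.964], [-1.0, -0.001, -0.002]]
force: [-0.9, 1.0, -0.2]
gripper_width: 0.0638
```

Call:
{"op": "arm_command", "data": {
  "deltas": [
    [[0.3,0,0,0,0,0,255],[0.6,0,0,0,0,0,255],[0.9,0,0,0,0,0,255],[1.2,0,0,0,0,0,255],[1.5,0,0,0,0,0,255]]
  ]
}}

```text
t: 7.88
tcp_pos: [0.5462, -0.309, 0.0256]
ee_rot: [[0.0, 0.964, 0.266], [-0.0, 0.266, -0.964], [-1.0, 0.0, 0.0]]
force: [-0.6, 0.6, 0.4]
gripper_width: 0.0635
```

Call:
{"op": "arm_command", "data": {
  "deltas": [
    [[0.15,0,0,0,0,0,255],[0.15,0,0,0,0,0,255],[0.15,0,0,0,0,0,255]]
  ]
}}

```text
t: 8.13
tcp_pos: [0.546, -0.3088, 0.0241]
ee_rot: [[0.0, 0.964, 0.266], [-0.0, 0.266, -0.964], [-1.0, 0.0, 0.0]]
force: [0.4, 0.6, -0.4]
gripper_width: 0.0636
```

Call:
{"op": "arm_command", "data": {
  "deltas": [
    [[0.05,0,0,0,0,0,0],[0.05,0,0,0,0,0,0],[0.05,0,0,0,0,0,0],[0.05,0,0,0,0,0,0],[0.05,0,0,0,0,0,0]]
  ]
}}

```text
t: 8.55
tcp_pos: [0.5461, -0.3088, 0.0237]
ee_rot: [[0.0, 0.964, 0.266], [-0.0, 0.266, -0.964], [-1.0, 0.0, 0.0]]
force: [-0.4, 0.5, -0.0]
gripper_width: 0.085
```

Call:
{"op": "arm_command", "data": {
  "deltas": [
    [[-3,0,0,0,0,0,0],[-7,0,0,0,0,0,0],[-11,0,0,0,0,0,0],[-15,0,0,0,0,0,0],[-18,0,0,0,0,0,0]]
  ]
}}

```text
t: 8.97
tcp_pos: [0.5468, -0.3093, 0.2077]
ee_rot: [[0.003, 0.964, 0.266], [-0.002, 0.266, -0.964], [-1.0, 0.002, 0.003]]
force: [0.4, 0.2, 1.3]
gripper_width: 0.0869
```

Call:
{"op": "arm_command", "data": {
  "deltas": [
    [[-4,1,0,0,0,0,0],[-6,1,0,0,0,0,0],[-6,1,0,0,0,0,0],[-6,1,0,0,0,0,0]]
  ]
}}

```text
t: 9.3
tcp_pos: [0.5565, -0.3066, 0.2657]
ee_rot: [[0.003, 0.964, 0.266], [-0.002, 0.266, -0.964], [-1.0, 0.002, 0.003]]
force: [-0.7, 1.0, -1.0]
gripper_width: 0.0866
```

```bash
cat >> h.py <<'E'
def tmeas(c,items,t=None):
    if t is None:
        t=trayfit(c); print('tray',t[0].round(4),'err %.3f'%t[1]); t=t[0]
    for n,yy,flip in items:
        a=t[2]+(np.pi if flip else 0); Rt=R.from_euler('z',t[2]).as_matrix()[:2,:2]
        p0=Rt@[0,yy]+t[:2]
        roi=inpoly((480,640),proj(c,(WT*[1.0,1.0,1])@R.from_euler('z',a).as_matrix().T+[p0[0],p0[1],.006]))
        roi=cv2.dilate(roi.astype(np.uint8),np.ones((9,9)))>0
        d=fit(c,woodmask(c,.04,p0,.07)&roi,WT,flat(.006),[*p0,a],[.003,.003,.04])
        print(n,'tray mm',(1000*Rt.T@(d[0][:2]-t[:2])).round(2),'deg %.2f'%np.degrees(d[0][2]-a),'err %.3f'%d[1])
    return t
E
python3 - <<'E'
from h import *
import pickle
s=st();c=cam('wrist'); pickle.dump((c,s),open('w4.pkl','wb')); save(c,'w4.png')
tmeas(c,[('d',-50.5e-3,0),('c',-11e-3,1)])
W=world(c)
E
```

```text
t9.30 [ 0.5565 -0.3066  0.2657] x [ 0.003 -0.002 -1.   ] yaw -74.55 F [-0.7  1.  -1. ] w 0.0866 q [-0.63  0.22  1.45 -0.    1.47  0.67]
tray [ 0.5355 -0.3118  1.8407] err 0.016
d tray mm [ -0.76 -49.88] deg 1.19 err 0.156
c tray mm [  0.59 -14.27] deg 1.14 err 0.142
```

View pics/w4.png

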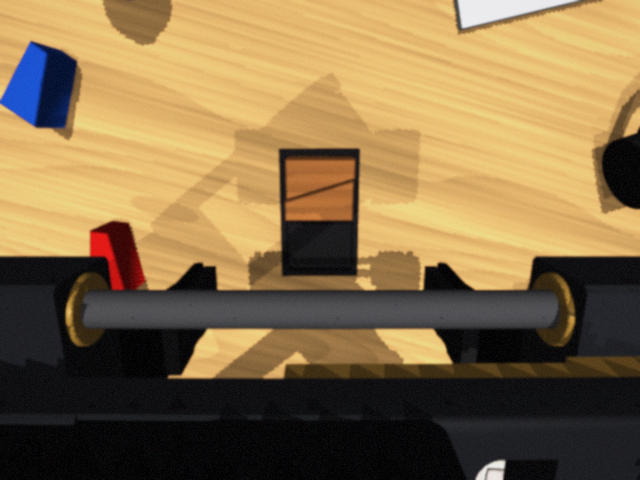

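Call:
{"op": "arm_command", "data": {
  "deltas": [
    [[-1,-4,0,-7,0,0,0],[-1,-4,0,-14,0,0,0],[-1,-4,0,-21,0,0,0],[-1,-4,0,-28,0,0,0],[-1,-4,0,-35,0,0,0]]
  ]
}}

```text
t: 9.77
tcp_pos: [0.5158, -0.3162, 0.2708]
ee_rot: [[-0.003, 0.633, 0.774], [0.003, 0.774, -0.633], [-1.0, -0.0, -0.004]]
force: [-0.1, -0.1, 0.4]
gripper_width: 0.0871
```

Call:
{"op": "arm_command", "data": {
  "deltas": [
    [[0,0,0,-7,0,0,0],[0,0,0,-14,0,0,0],[0,0,0,-21,0,0,0],[0,0,0,-28,0,0,0],[0,0,0,-35,0,0,0]]
  ]
}}

```text
t: 10.18
tcp_pos: [0.516, -0.3161, 0.2707]
ee_rot: [[-0.004, 0.074, 0.997], [0.003, 0.997, -0.074], [-1.0, 0.003, -0.004]]
force: [0.6, -0.3, -1.0]
gripper_width: 0.0869
```

Call:
{"op": "arm_command", "data": {
  "deltas": [
    [[0,0,0,-7,0,0,0],[0,0,0,-14,0,0,0],[0,0,0,-21,0,0,0],[0,0,0,-28,0,0,0],[0,0,0,-35,0,0,0]]
  ]
}}

```text
t: 10.6
tcp_pos: [0.516, -0.3161, 0.2707]
ee_rot: [[-0.004, -0.512, 0.859], [0.003, 0.859, 0.512], [-1.0, 0.004, -0.002]]
force: [0.5, -0.1, 0.2]
gripper_width: 0.0871
```

Call:
{"op": "arm_command", "data": {
  "deltas": [
    [[0,0,0,-7,0,0,0],[0,0,0,-14,0,0,0],[0,0,0,-21,0,0,0],[0,0,0,-28,0,0,0],[0,0,0,-35,0,0,0]]
  ]
}}

```text
t: 11.02
tcp_pos: [0.516, -0.3161, 0.2706]
ee_rot: [[-0.004, -0.912, 0.41], [0.003, 0.41, 0.912], [-1.0, 0.004, 0.001]]
force: [0.7, -0.1, 0.1]
gripper_width: 0.0868
```

Call:
{"op": "arm_command", "data": {
  "deltas": [
    [[0,0,0,-7,0,0,0],[0,0,0,-14,0,0,0],[0,0,0,-21,0,0,0],[0,0,0,-28,0,0,0],[0,0,0,-35,0,0,0]]
  ]
}}

```text
t: 11.43
tcp_pos: [0.516, -0.3161, 0.2707]
ee_rot: [[-0.004, -0.982, -0.187], [0.003, -0.187, 0.982], [-1.0, 0.003, 0.003]]
force: [-0.3, 0.3, 0.2]
gripper_width: 0.0867
```

Call:
{"op": "arm_command", "data": {
  "deltas": [
    [[0,0,0,-5,0,0,0],[0,0,0,-5,0,0,0],[0,0,0,-5,0,0,0],[0,0,0,-5,0,0,0],[0,0,0,-5,0,0,0]]
  ]
}}

```text
t: 11.85
tcp_pos: [0.5168, -0.3166, 0.2727]
ee_rot: [[-0.001, -0.964, -0.264], [0.001, -0.264, 0.964], [-1.0, 0.001, 0.001]]
force: [-0.1, -0.1, 0.0]
gripper_width: 0.0868
```

```bash
cat >> h.py <<'E'
def pairmeas(c,t,n2=True):
    """joint fit of d and c top faces as one hull; params (dx_d,yd,dx_c,yc) in tray frame"""
    Rt=R.from_euler('z',t[2]).as_matrix()
    def V(p):
        A=WT+[p[0],p[1],0]; B=WT*[-1,-1,1]+[p[2],p[3],0]
        return np.vstack([A,B])
    roi=cv2.dilate(inpoly((480,640),proj(c,V([0,-.0505,0,-.011])@Rt.T+[t[0],t[1],.006])).astype(np.uint8),np.ones((13,13)))>0
    m=woodmask(c,.03,t[:2],.1)&roi; m=cv2.morphologyEx(m.astype(np.uint8),cv2.MORPH_CLOSE,np.ones((5,5)))
    import h
    S=4
    def f(p):
        q=proj(c,V(p)@Rt.T+[t[0],t[1],.006]); hh=cv2.convexHull(((q+.5)*S-.5).astype(np.float32))[:,0]
        im=np.zeros((480*S,640*S),np.uint8); cv2.fillConvexPoly(im,np.round(hh*16).astype(np.int32),255,cv2.LINE_AA,4)
        return np.abs(cv2.resize(im,(640,480),interpolation=cv2.INTER_AREA)/255.-m).sum()
    p=np.array([0,-.0505,0,-.011])
    r=minimize(f,p,method='Nelder-Mead',options=dict(initial_simplex=np.vstack([p]+[p+.003*e for e in np.eye(4)]),xatol=1e-5,fatol=.05,maxiter=300))
    print('pair d x,y; c x,y mm',(r.x*1000).round(2),'err %.3f'%(r.fun/m.sum()))
E
python3 - <<'E'
from h import *
import pickle
s=st();c=cam('wrist'); pickle.dump((c,s),open('w5.pkl','wb')); save(c,'w5.png')
for n in('w4','w5'):
    c,_=pickle.load(open(n+'.pkl','rb')); t=trayfit(c); print(n,t); pairmeas(c,t[0])
E
```

```text
t11.85 [ 0.5168 -0.3166  0.2727] x [-0.001  0.001 -1.   ] yaw 105.33 F [-0.1 -0.1  0. ] w 0.0868 q [-0.68  0.15  1.51 -0.    1.48 -2.52]
w4 (array([ 0.53554761, -0.31183316,  1.84065223]), np.float64(0.016149234736595332))
pair d x,y; c x,y mm [ -0.65 -50.96   0.54 -11.27] err 0.022
w5 (array([ 0.53747848, -0.31205436,  1.84466472]), np.float64(0.03957158475102837))
pair d x,y; c x,y mm [ -0.62 -48.77   0.61  -5.77] err 0.025
```

```bash
python3 - <<'E'
from h import *
import pickle
c=pickle.load(open('top0.pkl','rb')); W=world(c)
m=(W[...,2]>.14)&(W[...,2]<.17)&(abs(W[...,1]-.27)<.2)&(abs(W[...,0]-.53)<.1)
P=W[m]; P=P[P[:,0]<.545]; y=P[:,1]; k=np.polyfit(y,P[:,0],1); print(len(P),'hoop x=%.4f*y+%.4f'%tuple(k),y.min(),y.max(),P[:,2].mean())
yaw=-np.arctan(k[0]); ym=(y.min()+y.max())/2; hoop=np.array([np.polyval(k,ym),ym]); 
ex=np.array([np.cos(yaw),np.sin(yaw)]); o=hoop-.010*ex; print('yaw deg',np.degrees(yaw),'stand origin',o)
def T(p): # p=x,y stand-frame of world origin of wedge (u slope shift, v along), yaw
    Rs=R.from_euler('z',p[2]).as_matrix()
    # wedge axes in stand frame: x=-Y, y=up the slope, z=normal
    ca,sa=np.cos(np.radians(35)),np.sin(np.radians(35))
    A=np.column_stack([[0,-1,0],[ca,0,sa],[-sa,0,ca]])
    loc=np.array([0,p[1],.030])+np.array([ca,0,sa])*(.009+p[0])
    return Rs@A, Rs@loc+[o[0],o[1],0]
s=pickle.load(open('scene0.pkl','rb'))
for n,cc in(('top',c),('scene',s)):
  hsv=cv2.cvtColor(cc['image'],cv2.COLOR_RGB2HSV).astype(int)
  for v in(-.055,.055):
    Rm,t=T([0,v,yaw]); uv=proj(cc,WV@Rm.T+t); print(n,v,'origin',t.round(4),'hull px',uv.min(0).round(),uv.max(0).round())
E
```

```text
794 hoop x=0.0058*y+0.5253 0.14434703813172575 0.3949928945016138 0.15744763879149143
yaw deg -0.3296568252780566 stand origin [0.51681463 0.2697275 ]
top -0.055 origin [0.5239 0.2147 0.0352] hull px [214. 235.] [244. 259.]
top 0.055 origin [0.5245 0.3247 0.0352] hull px [168. 236.] [200. 259.]
scene -0.055 origin [0.5239 0.2147 0.0352] hull px [414. 264.] [457. 299.]
scene 0.055 origin [0.5245 0.3247 0.0352] hull px [471. 285.] [516. 322.]
```

```bash
python3 - <<'E'
from h import *
plan(([.42,.10,.26],down(95,-20)),([.428,.2697,.172],down(90-.3,-35)))
E
```

```text
[0.44, -0.56, 14.25, 3.4, 0.6, -6.7] rows>=3.4
   [0.31, 0.33, 14.26, 3.4, 0.6, -6.6] rows>=3.4
   [0.07, 1.19, 14.21, 3.4, 0.6, -6.7] rows>=3.4
->  [0.42 0.1  0.26]
   [9.06, 0.87, 16.83, 4.7, 2.5, -15.0] rows>=4.6
->  [0.428  0.2697 0.172 ]
```

Call:
{"op": "arm_command", "data": {
  "deltas": [
    [[0.4,-0.55,14.25,3.4,0.6,-6.7,0],[0.4,-0.55,14.25,3.4,0.6,-6.7,0],[0.4,-0.55,14.25,3.4,0.6,-6.7,0],[0.4,-0.55,14.25,3.4,0.6,-6.7,0]]
  ]
}}

```text
t: 12.23
tcp_pos: [0.4828, -0.1742, 0.2682]
ee_rot: [[0.114, -0.972, -0.208], [0.021, -0.207, 0.978], [-0.993, -0.116, -0.004]]
force: [0.9, -0.2, -0.2]
gripper_width: 0.0871
```

Call:
{"op": "arm_command", "data": {
  "deltas": [
    [[0.3,0.3,14.25,3.4,0.6,-6.7,0],[0.3,0.3,14.25,3.4,0.6,-6.7,0],[0.3,0.3,14.25,3.4,0.6,-6.7,0],[0.3,0.3,14.25,3.4,0.6,-6.7,0]]
  ]
}}

```text
t: 12.57
tcp_pos: [0.4504, -0.0356, 0.2645]
ee_rot: [[0.23, -0.962, -0.149], [0.03, -0.146, 0.989], [-0.973, -0.232, -0.005]]
force: [0.9, -0.2, 0.7]
gripper_width: 0.0869
```

Call:
{"op": "arm_command", "data": {
  "deltas": [
    [[0.1,1.2,14.2,3.4,0.6,-6.7,0],[0.1,1.2,14.2,3.4,0.6,-6.7,0],[0.1,1.2,14.2,3.4,0.6,-6.7,0],[0.1,1.2,14.2,3.4,0.6,-6.7,0],[0.1,1.2,14.2,3.4,0.6,-6.7,0]]
  ]
}}

```text
t: 12.98
tcp_pos: [0.4185, 0.1031, 0.2606]
ee_rot: [[0.344, -0.934, -0.094], [0.034, -0.088, 0.996], [-0.938, -0.346, 0.001]]
force: [-0.4, 0.4, 0.1]
gripper_width: 0.0868
```

```bash
python3 - <<'E'
from h import *
st()
plan(([.428,.2697,.172],down(90-.3,-35)))
E
```

```text
t12.98 [0.4185 0.1031 0.2606] x [ 0.344  0.034 -0.938] yaw 95.42 F [-0.4  0.4  0.1] w 0.0868 q [ 0.04 -0.63  2.22  0.02  1.2  -1.63]
   [9.21, 0.71, 16.49, 5.0, 2.7, -14.8] rows>=4.5
->  [0.428  0.2697 0.172 ]
```

Call:
{"op": "arm_command", "data": {
  "deltas": [
    [[9.1,0.8,16.6,4.8,2.6,-14.9,0],[9.1,0.8,16.6,4.8,2.6,-14.9,0],[9.1,0.8,16.6,4.8,2.6,-14.9,0],[9.1,0.8,16.6,4.8,2.6,-14.9,0],[9.1,0.8,16.6,4.8,2.6,-14.9,0]]
  ]
}}

```text
t: 13.4
tcp_pos: [0.428, 0.2457, 0.1829]
ee_rot: [[0.578, -0.816, 0.007], [-0.004, 0.006, 1.0], [-0.816, -0.578, 0.0]]
force: [1.2, -1.2, 1.5]
gripper_width: 0.0873
```

Call:
{"op": "arm_command", "data": {
  "deltas": [
    [[0,0,0,0,0,0,0],[0,0,0,0,0,0,0],[0,0,0,0,0,0,0],[0,0,0,0,0,0,0],[0,0,0,0,0,0,0]]
  ]
}}

```text
t: 13.82
tcp_pos: [0.4295, 0.2442, 0.1852]
ee_rot: [[0.577, -0.816, 0.008], [-0.004, 0.007, 1.0], [-0.817, -0.577, 0.001]]
force: [0.5, 0.2, 0.6]
gripper_width: 0.0872
```

```bash
python3 - <<'E'
from h import *
import pickle
s=st();c=cam('wrist'); s=ctrl.observe(); pickle.dump((c,s),open('w6.pkl','wb')); save(c,'w6.png')
E
```

```text
t13.82 [0.4295 0.2442 0.1852] x [ 0.577 -0.004 -0.817] yaw 89.51 F [0.5 0.2 0.6] w 0.0872 q [ 0.58 -0.44  2.33 -0.47  0.78 -0.73]
```

View pics/w6.png

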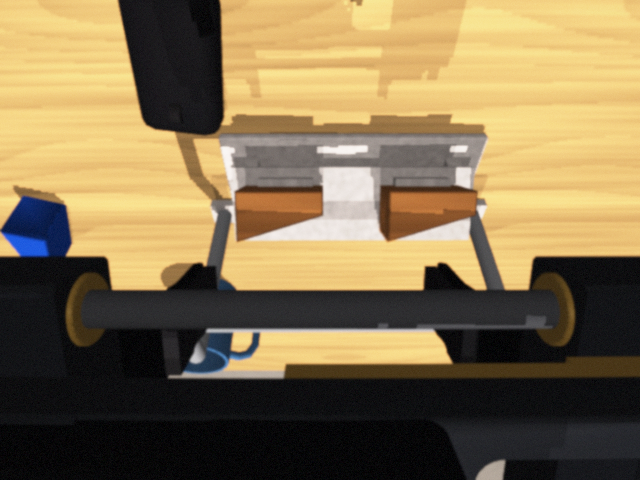

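```bash
cat > sw.py <<'E'
from h import *
o=np.array([.5168,.2697,0]); SA,CA=np.sin(np.radians(35)),np.cos(np.radians(35))
A=np.column_stack([[0,-1,0],[CA,0,SA],[-SA,0,CA]])
def T(p):
    Rs=R.from_euler('z',p[2]).as_matrix()@A@R.from_euler('z',p[3] if len(p)>3 else 0).as_matrix()
    return Rs, o+[0,0,.03]+R.from_euler('z',p[2]).as_matrix()@(np.array([0,p[1],0])+np.array([CA,0,SA])*(.009+p[0])+.0*np.array([-SA,0,CA]))
WS=WV.copy(); WS[:,2]=np.maximum(WS[:,2],.014)
def swmeas(c,vs=(-.055,.055),dbg=None):
    W=world(c); hsv=cv2.cvtColor(c['image'],cv2.COLOR_RGB2HSV).astype(int)
    L=W-(o+[0,0,.03]); n=L@[-SA,0,CA]
    m0=(n>.015)&(n<.06)&(hsv[...,1]>110)&(hsv[...,0]<25); out=[]
    for v in vs:
        Rm,t=T([0,v,0]); uv=proj(c,WS@Rm.T+t)
        roi=cv2.dilate(inpoly((480,640),uv).astype(np.uint8),np.ones((25,25)))>0
        m=cv2.morphologyEx((m0&roi).astype(np.uint8),cv2.MORPH_OPEN,np.ones((3,3)))
        if dbg: print('n top',np.nanmedian(n[m>0]),m.sum())
        r=fit(c,m,WS,T,[0,v,0],[.004,.004,.03])
        Rm,t=T(r[0]); out.append((Rm,t)); print('u %.2f v %.2f mm yaw %.2f deg err %.3f'%(r[0][0]*1e3,r[0][1]*1e3,np.degrees(r[0][2]),r[1]),'origin',t.round(4))
    return out
E
python3 - <<'E'
from sw import *
import pickle
c,s=pickle.load(open('w6.pkl','rb')); swmeas(c,dbg=1)
E
```

```text
n top 0.0497593468615444 3438
u -4.85 v -56.55 mm yaw 2.07 deg err 0.110 origin [0.5222 0.2133 0.0324]
n top 0.04916713260155857 3895
u -3.33 v 55.10 mm yaw -1.21 deg err 0.078 origin [0.5226 0.3247 0.0333]
```

```bash
cat > dbg.py <<'E'
from sw import *
import sw,pickle
c,s=pickle.load(open('w6.pkl','rb'))
sw.o[:]=[.5145,.2697,0]
W=world(c); hsv=cv2.cvtColor(c['image'],cv2.COLOR_RGB2HSV).astype(int)
out=swmeas(c,dbg=1)
im=cv2.resize(c['image'][120:260,200:500,::-1],None,fx=2.6,fy=2.6,interpolation=cv2.INTER_NEAREST)
for Rm,t in out:
    for top in (0.048,0.014):
        P=np.array([[x/1000,y/1000,top] for x,y in base])@Rm.T+t
        uv=(proj(c,P)+.5-[200,120])*2.6
        cv2.polylines(im,[np.round(uv).astype(np.int32)],True,(0,255,0) if top>.04 else (255,255,0),1)
cv2.imwrite('pics/dbg.png',im)
print(hsv[205,290],hsv[189,290],hsv[205,440],hsv[189,440],hsv[215,350],hsv[280,350],hsv[100,300])
E
python3 dbg.py
```

```text
n top 0.04844012105793695 3438
u -3.38 v -56.37 mm yaw 2.28 deg err 0.118 origin [0.5213 0.2136 0.0332]
n top 0.04785011822789323 3883
u -1.21 v 54.79 mm yaw -0.33 deg err 0.085 origin [0.5212 0.3245 0.0345]
[ 14 175 184] [ 11 175  64] [ 13 174 186] [ 10 171  64] [ 11  20 215] [ 21 121 240] [ 19 127 233]
```

View pics/dbg.png

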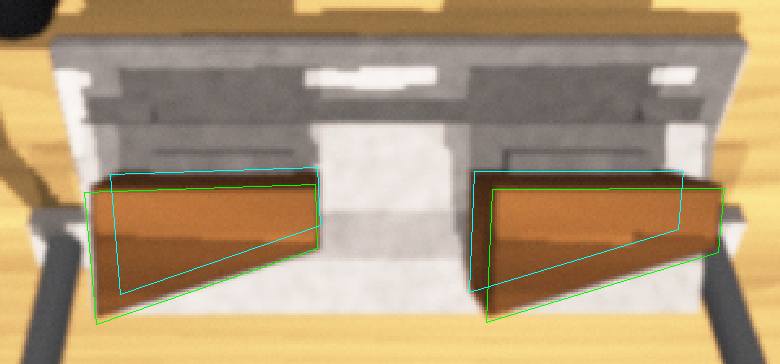

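```bash
cat >> sw.py <<'E'
o[:]=[.5145,.2697,0]
WTOP=WV.copy(); WTOP[:,2]=np.maximum(WTOP[:,2],.0465)
def topmeas(c,vs=(-.055,.055),vmin=85):
    W=world(c); hsv=cv2.cvtColor(c['image'],cv2.COLOR_RGB2HSV).astype(int)
    L=W-(o+[0,0,.03]); n=L@[-SA,0,CA]
    m0=(n>.03)&(n<.06)&(hsv[...,1]>110)&(hsv[...,0]<25)&(hsv[...,2]>vmin); out=[]
    for v in vs:
        Rm,t=T([0,v,0]); uv=proj(c,WS@Rm.T+t)
        roi=cv2.dilate(inpoly((480,640),uv).astype(np.uint8),np.ones((21,21)))>0
        m=cv2.morphologyEx((m0&roi).astype(np.uint8),cv2.MORPH_OPEN,np.ones((3,3)))
        r=fit(c,m,WTOP,T,[0,v,0,0],[.004,.004,.01,.04]) if 0 else fit(c,m,WTOP,lambda p:T([p[0],p[1],0,p[2]]),[0,v,0],[.004,.004,.04])
        Rm,t=T([r[0][0],r[0][1],0,r[0][2]]); out.append((Rm,t)); print('u %.2f v %.2f mm rot %.2f deg err %.3f n %.4f'%(r[0][0]*1e3,r[0][1]*1e3,np.degrees(r[0][2]),r[1],np.nanmedian(n[m>0])),'origin',t.round(4))
    return out
E
python3 - <<'E'
from sw import *
import pickle
c,s=pickle.load(open('w6.pkl','rb'))
for v in(75,85,95): topmeas(c,vmin=v)
E
```

```text
u -2.51 v -55.65 mm rot -0.11 deg err 0.065 n 0.0485 origin [0.5198 0.2141 0.0337]
u -1.70 v 52.89 mm rot -0.30 deg err 0.060 n 0.0480 origin [0.5205 0.3226 0.0342]
u -2.47 v -55.87 mm rot -0.07 deg err 0.080 n 0.0485 origin [0.5199 0.2138 0.0337]
u -1.80 v 54.75 mm rot -0.03 deg err 0.058 n 0.0481 origin [0.5204 0.3245 0.0341]
u -1.91 v -55.96 mm rot -0.03 deg err 0.090 n 0.0485 origin [0.5203 0.2137 0.0341]
u -1.73 v 55.24 mm rot -0.00 deg err 0.088 n 0.0481 origin [0.5205 0.3249 0.0342]
```

```bash
python3 - <<'E'
from h import *
plan(([.4513,.2139,.1323],down(90,-35)))
plan(([.5103,.2139,.0479],down(90,-35)),start=(np.array([.4513,.2139,.1323]),down(90,-35)))
E
```

```text
[5.59, 1.24, -3.02, -0.4, -0.2, 0.3] rows>=1.6
->  [0.4513 0.2139 0.1323]
   [10.3, 0.01, 0.0, 0.0, 0.0, 0.0] rows>=2.5
->  [0.5103 0.2139 0.0479]
```

Call:
{"op": "arm_command", "data": {
  "deltas": [
    [[2,0.6,-1.5,-0.2,-0.1,0.1,0],[4,1.2,-3,-0.4,-0.2,0.3,0],[5.6,1.25,-3,-0.4,-0.2,0.3,0],[5.6,1.25,-3,-0.4,-0.2,0.3,0],[5.6,1.25,-3,-0.4,-0.2,0.3,0]]
  ]
}}

```text
t: 14.28
tcp_pos: [0.4503, 0.2139, 0.1306]
ee_rot: [[0.571, -0.821, 0.001], [-0.002, -0.001, 1.0], [-0.821, -0.571, -0.002]]
force: [-0.3, 0.0, 1.3]
gripper_width: 0.0869
```

Call:
{"op": "arm_command", "data": {
  "deltas": [
    [[0,0,0,0,0,0,0],[0,0,0,0,0,0,0],[0,0,0,0,0,0,0],[0,0,0,0,0,0,0],[0,0,0,0,0,0,0]]
  ]
}}

```text
t: 14.7
tcp_pos: [0.4499, 0.2157, 0.1306]
ee_rot: [[0.571, -0.821, -0.003], [0.0, -0.004, 1.0], [-0.821, -0.571, -0.002]]
force: [0.5, 0.1, 0.6]
gripper_width: 0.0867
```

```bash
python3 - <<'E'
from h import *
st();plan(([.5103,.2139,.0479],down(90,-35)))
E
```

```text
t14.70 [0.4499 0.2157 0.1306] x [ 0.571  0.    -0.821] yaw 90.17 F [0.5 0.1 0.6] w 0.0867 q [ 0.47 -0.37  2.38 -0.46  0.62 -0.8 ]
   [10.24, -0.24, -0.18, 0.2, 0.0, -0.2] rows>=2.5
->  [0.5103 0.2139 0.0479]
```

Call:
{"op": "arm_command", "data": {
  "deltas": [
    [[2,-0.25,-0.15,0.1,0,-0.2,0],[4,-0.25,-0.15,0.1,0,-0.2,0],[6,-0.25,-0.15,0.1,0,-0.2,0],[8,-0.25,-0.15,0.1,0,-0.2,0],[9.5,-0.25,-0.15,0.1,0,-0.2,0]]
  ]
}}

```text
t: 15.12
tcp_pos: [0.5063, 0.2138, 0.0521]
ee_rot: [[0.573, -0.82, -0.001], [-0.0, -0.002, 1.0], [-0.82, -0.573, -0.001]]
force: [0.3, 0.3, -1.0]
gripper_width: 0.0871
```

Call:
{"op": "arm_command", "data": {
  "deltas": [
    [[0.4,0,0,0,0,0,0],[0.7,0,0,0,0,0,0],[0.7,0,0,0,0,0,0],[0.7,0,0,0,0,0,0],[0.7,0,0,0,0,0,0]]
  ]
}}

```text
t: 15.53
tcp_pos: [0.5102, 0.214, 0.0486]
ee_rot: [[0.574, -0.819, -0.001], [0.0, -0.001, 1.0], [-0.819, -0.574, -0.001]]
force: [-0.0, 0.1, 0.2]
gripper_width: 0.0869
```

```bash
python3 - <<'E'
from h import *
st();plan(([.5103,.2139,.0479],down(90,-35)))
E
```

```text
t15.53 [0.5102 0.214  0.0486] x [ 0.574  0.    -0.819] yaw 90.07 F [-0.   0.1  0.2] w 0.0869 q [ 0.39 -0.03  2.3  -0.66  0.37 -0.62]
   [0.06, 0.03, -0.01, 0.1, 0.0, 0.0] rows>=0.0
->  [0.5103 0.2139 0.0479]
```

Call:
{"op": "arm_command", "data": {
  "deltas": [
    [[0.05,0,0,0,0,0,255],[0.05,0,0,0,0,0,255],[0.05,0,0,0,0,0,255],[0.05,0,0,0,0,0,255],[0.05,0,0,0,0,0,255]]
  ]
}}

```text
t: 15.95
tcp_pos: [0.5104, 0.2137, 0.0474]
ee_rot: [[0.573, -0.819, -0.001], [-0.0, -0.001, 1.0], [-0.819, -0.573, -0.001]]
force: [-1.3, -1.3, 1.3]
gripper_width: 0.0636
```

Call:
{"op": "arm_command", "data": {
  "deltas": [
    [[0,0,0,0,0,0,255],[0,0,0,0,0,0,255],[0,0,0,0,0,0,255],[0,0,0,0,0,0,255]]
  ]
}}

```text
t: 16.28
tcp_pos: [0.5104, 0.2137, 0.0473]
ee_rot: [[0.573, -0.819, -0.001], [-0.0, -0.002, 1.0], [-0.819, -0.573, -0.001]]
force: [-2.9, -0.2, 4.3]
gripper_width: 0.0638
```

Call:
{"op": "arm_command", "data": {
  "deltas": [
    [[-1,0,0,0,0,0,255],[-3.5,0,0,0,0,0,255],[-6,0,0,0,0,0,255],[-9,0,0,0,0,0,255],[-12,0,0,0,0,0,255]]
  ]
}}

```text
t: 16.7
tcp_pos: [0.44, 0.2132, 0.1451]
ee_rot: [[0.571, -0.821, -0.001], [-0.001, -0.002, 1.0], [-0.821, -0.571, -0.002]]
force: [1.3, 0.7, 0.3]
gripper_width: 0.0638
```

```bash
python3 - <<'E'
from h import *
p=st()
# rotate yaw 90 -> -74.4 decreasing, tilt to 0, travel
T=[([.47,.10,.22],down(60,-23)),([.50,-.05,.22],down(27,-12)),([.51,-.18,.21],down(-6,0)),([.515,-.28,.2],down(-40,0)),([.525,-.308,.165],down(-74.4,0))]
plan(*T)
E
```

```text
t16.70 [0.44   0.2132 0.1451] x [ 0.571 -0.001 -0.821] yaw 90.03 F [1.3 0.7 0.3] w 0.0638 q [ 0.47 -0.43  2.39 -0.44  0.67 -0.82]
   [-4.42, -6.72, -11.34, 26.4, 14.4, 11.6] rows>=4.5
->  [0.47 0.1  0.22]
   [1.96, -4.65, -5.75, 15.8, 5.0, 5.3] rows>=2.4
   [1.89, -6.19, -4.07, 15.7, 5.0, 5.3] rows>=2.4
->  [ 0.5  -0.05  0.22]
   [1.75, -5.78, -2.51, 16.4, 1.7, 5.9] rows>=2.4
   [1.16, -6.39, -0.7, 16.5, 1.7, 5.8] rows>=2.5
->  [ 0.51 -0.18  0.21]
   [0.5, -4.95, 0.77, 17.0, 0.0, 0.0] rows>=2.4
   [0.51, -4.5, 2.18, 17.0, 0.0, -0.0] rows>=2.4
->  [ 0.515 -0.28   0.2  ]
   [1.75, -0.75, 1.28, 17.2, 0.0, -0.0] rows>=2.4
   [1.75, -0.34, 1.45, 17.2, 0.0, -0.0] rows>=2.4
->  [ 0.525 -0.308  0.165]
```

Call:
{"op": "arm_command", "data": {
  "deltas": [
    [[-4.4,-6.7,-11.35,26.4,14.4,11.6,255],[-4.4,-6.7,-11.35,26.4,14.4,11.6,255],[-4.4,-6.7,-11.35,26.4,14.4,11.6,255],[-4.4,-6.7,-11.35,26.4,14.4,11.6,255],[-4.4,-6.7,-11.35,26.4,14.4,11.6,255]]
  ]
}}

```text
t: 17.12
tcp_pos: [0.4742, 0.0983, 0.2244]
ee_rot: [[0.343, -0.79, 0.507], [-0.196, 0.468, 0.862], [-0.919, -0.395, 0.006]]
force: [0.5, 0.4, -1.3]
gripper_width: 0.0639
```

Call:
{"op": "arm_command", "data": {
  "deltas": [
    [[2,-4.65,-5.75,15.8,5,5.3,255],[2,-4.65,-5.75,15.8,5,5.3,255],[2,-4.65,-5.75,15.8,5,5.3,255]]
  ]
}}

```text
t: 17.37
tcp_pos: [0.4876, 0.0207, 0.2201]
ee_rot: [[0.217, -0.646, 0.732], [-0.211, 0.701, 0.681], [-0.953, -0.302, 0.015]]
force: [-0.9, 0.3, -0.5]
gripper_width: 0.0638
```

Call:
{"op": "arm_command", "data": {
  "deltas": [
    [[1.9,-6.2,-4.05,15.7,5,5.3,255],[1.9,-6.2,-4.05,15.7,5,5.3,255],[1.9,-6.2,-4.05,15.7,5,5.3,255]]
  ]
}}

```text
t: 17.62
tcp_pos: [0.5028, -0.0548, 0.2199]
ee_rot: [[0.095, -0.436, 0.895], [-0.188, 0.875, 0.446], [-0.978, -0.21, 0.001]]
force: [-0.8, -0.8, -0.3]
gripper_width: 0.0637
```

Call:
{"op": "arm_command", "data": {
  "deltas": [
    [[1.75,-5.8,-2.5,16.4,1.7,5.9,255],[1.75,-5.8,-2.5,16.4,1.7,5.9,255],[1.75,-5.8,-2.5,16.4,1.7,5.9,255]]
  ]
}}

```text
t: 17.87
tcp_pos: [0.507, -0.1188, 0.214]
ee_rot: [[0.035, -0.172, 0.984], [-0.099, 0.98, 0.175], [-0.994, -0.104, 0.017]]
force: [-0.4, 0.0, -1.5]
gripper_width: 0.0635
```

Call:
{"op": "arm_command", "data": {
  "deltas": [
    [[1.15,-6.4,-0.7,16.5,1.7,5.8,255],[1.15,-6.4,-0.7,16.5,1.7,5.8,255],[1.15,-6.4,-0.7,16.5,1.7,5.8,255]]
  ]
}}

```text
t: 18.12
tcp_pos: [0.5119, -0.1843, 0.2089]
ee_rot: [[0.002, 0.114, 0.994], [0.001, 0.994, -0.114], [-1.0, 0.001, 0.002]]
force: [0.0, 1.1, -1.7]
gripper_width: 0.0637
```

Call:
{"op": "arm_command", "data": {
  "deltas": [
    [[0.5,-4.95,0.8,17,0,0,255],[0.5,-4.95,0.8,17,0,0,255],[0.5,-4.95,0.8,17,0,0,255]]
  ]
}}

```text
t: 18.37
tcp_pos: [0.5142, -0.2328, 0.2035]
ee_rot: [[0.002, 0.399, 0.917], [0.0, 0.917, -0.399], [-1.0, 0.001, 0.001]]
force: [-1.0, 1.0, -0.2]
gripper_width: 0.0636
```

Call:
{"op": "arm_command", "data": {
  "deltas": [
    [[0.5,-4.5,2.2,17,0,0,255],[0.5,-4.5,2.2,17,0,0,255],[0.5,-4.5,2.2,17,0,0,255]]
  ]
}}

```text
t: 18.62
tcp_pos: [0.5168, -0.2825, 0.1985]
ee_rot: [[0.002, 0.65, 0.76], [0.0, 0.76, -0.65], [-1.0, 0.001, 0.001]]
force: [-0.4, -0.1, -1.5]
gripper_width: 0.0637
```

Call:
{"op": "arm_command", "data": {
  "deltas": [
    [[1.75,-0.75,1.3,17.2,0,0,255],[1.75,-0.75,1.3,17.2,0,0,255],[1.75,-0.75,1.3,17.2,0,0,255]]
  ]
}}

```text
t: 18.87
tcp_pos: [0.5217, -0.2942, 0.18]
ee_rot: [[0.0, 0.844, 0.536], [0.002, 0.536, -0.844], [-1.0, 0.002, -0.002]]
force: [-0.4, -0.4, 0.2]
gripper_width: 0.0639
```

```bash
python3 - <<'E'
from h import *
p=st(); plan(([.50,-.319,.165],down(-74.4,0)))
E
```

```text
t18.87 [ 0.5217 -0.2942  0.18  ] x [ 0.     0.002 -1.   ] yaw -57.61 F [-0.4 -0.4  0.2] w 0.0639 q [-0.65  0.19  1.64  0.    1.31  0.36]
   [1.49, -3.17, 0.94, 16.8, -0.1, -0.1] rows>=2.3
->  [ 0.5   -0.319  0.165]
```

Call:
{"op": "arm_command", "data": {
  "deltas": [
    [[1.5,-3.2,0.95,7,0,0,255],[1.5,-3.2,0.95,14,0,0,255],[1.5,-3.2,0.95,16.8,0,0,255],[1.5,-3.2,0.95,16.8,0,0,255],[1.5,-3.2,0.95,16.8,0,0,255]]
  ]
}}

```text
t: 19.28
tcp_pos: [0.5008, -0.3193, 0.1667]
ee_rot: [[0.003, 0.961, 0.278], [0.001, 0.278, -0.961], [-1.0, 0.003, -0.0]]
force: [0.4, -1.1, -0.8]
gripper_width: 0.0637
```

Call:
{"op": "arm_command", "data": {
  "deltas": [
    [[0,0,0,0,0,0,255],[0,0,0,0,0,0,255],[0,0,0,0,0,0,255],[0,0,0,0,0,0,255],[0,0,0,0,0,0,255]]
  ]
}}

```text
t: 19.7
tcp_pos: [0.5011, -0.3192, 0.1673]
ee_rot: [[0.003, 0.961, 0.277], [0.0, 0.277, -0.961], [-1.0, 0.003, 0.001]]
force: [-0.0, 0.8, -1.2]
gripper_width: 0.0637
```

```bash
python3 - <<'E'
from h import *
import pickle
p=st(); c=cam('wrist'); s=ctrl.observe(); pickle.dump((c,s),open('w7.pkl','wb')); save(c,'w7.png')
pairmeas(c,np.array([.5355,-.3118,1.842]))
# held straight side: predicted edge from TCP geometry at several heights
for cc,tcp,rot in [(c,s['tcp_pos'],s['ee_rot'])]:
    for n in(.046,.031): 
        print('pred held straight edge px',proj(cc,[tcp+rot@np.array([ (.0176-n), .009, x/1000]) for x in(-30,0,30)]).round(1).tolist())
hsv=cv2.cvtColor(c['image'],cv2.COLOR_RGB2HSV)
for u in(300,330,360): print(u,[(v,int(hsv[v,u,2])) for v in range(210,292,3)])
plan(([.5271,-.3142,.08],down(-74.45,0)))
E
```

```text
t19.70 [ 0.5011 -0.3192  0.1673] x [ 0.003  0.    -1.   ] yaw -73.95 F [-0.   0.8 -1.2] w 0.0637 q [-0.7   0.19  1.67  0.    1.28  0.59]
pair d x,y; c x,y mm [ -1.01 -50.63  -0.06 -11.09] err 0.023
pred held straight edge px [[233.9, 292.6], [319.7, 292.7], [405.5, 292.7]]
pred held straight edge px [[241.9, 277.3], [319.8, 277.4], [397.7, 277.4]]
300 [(210, 32), (213, 27), (216, 32), (219, 29), (222, 29), (225, 28), (228, 31), (231, 35), (234, 42), (237, 40), (240, 27), (243, 21), (246, 38), (249, 42), (252, 215), (255, 234), (258, 157), (261, 116), (264, 94), (267, 90), (270, 79), (273, 67), (276, 72), (279, 67), (282, 70), (285, 67), (288, 66), (291, 51)]
330 [(210, 29), (213, 30), (216, 31), (219, 28), (222, 28), (225, 31), (228, 31), (231, 29), (234, 32), (237, 28), (240, 21), (243, 14), (246, 28), (249, 31), (252, 187), (255, 240), (258, 194), (261, 177), (264, 95), (267, 88), (270, 81), (273, 67), (276, 68), (279, 66), (282, 69), (285, 69), (288, 64), (291, 52)]
360 [(210, 29), (213, 32), (216, 29), (219, 32), (222, 28), (225, 29), (228, 30), (231, 25), (234, 23), (237, 25), (240, 27), (243, 13), (246, 26), (249, 36), (252, 209), (255, 247), (258, 190), (261, 174), (264, 101), (267, 90), (270, 74), (273, 69), (276, 72), (279, 69), (282, 65), (285, 69), (288, 65), (291, 54)]
   [8.73, 2.61, 0.23, 0.5, 0.0, -0.2] rows>=2.2
->  [ 0.5271 -0.3142  0.08  ]
```

View pics/w7.png

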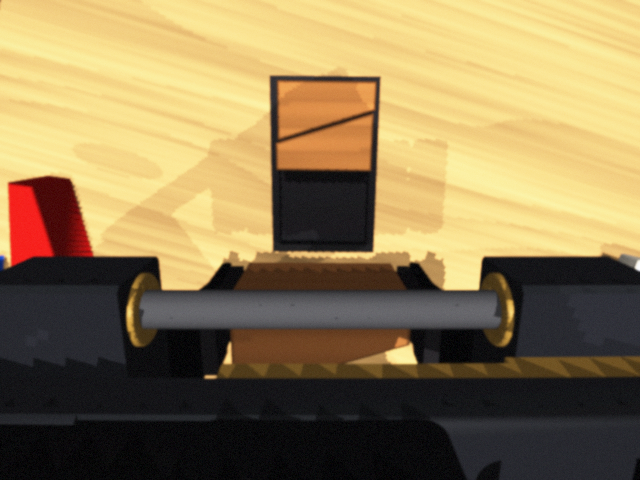

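```bash
python3 - <<'E'
from h import *
import pickle
c,s=pickle.load(open('w7.pkl','rb'))
for y in(.009,.011,.007):print(y,[proj(c,[s['tcp_pos']+s['ee_rot']@np.array([.0176-n,yy,0])])[0,1].round(1) for n,yy in((0,y-.002),(.002,y))])
c,s=pickle.load(open('w3.pkl','rb')) # c held, sloping side to camera
print('c slope bottom mid', proj(c,[s['tcp_pos']+s['ee_rot']@np.array([.0156,.009+(x+32)*20/64/1000,x/1000]) for x in(-20,0,20)]).round(1).tolist())
hsv=cv2.cvtColor(c['image'],cv2.COLOR_RGB2HSV)
for u in(290,322,360): print(u,[(v,int(hsv[v,u,0]),int(hsv[v,u,2])) for v in range(205,262,2)])
E
```

```text
0.009 [np.float64(257.5), np.float64(254.7)]
0.011 [np.float64(253.3), np.float64(250.4)]
0.007 [np.float64(261.6), np.float64(258.9)]
c slope bottom mid [[275.5, 246.6], [319.8, 233.3], [364.9, 219.6]]
290 [(205, 165, 29), (207, 128, 30), (209, 125, 34), (211, 165, 30), (213, 120, 26), (215, 75, 26), (217, 120, 27), (219, 135, 27), (221, 138, 30), (223, 90, 28), (225, 132, 28), (227, 150, 28), (229, 0, 30), (231, 130, 38), (233, 135, 39), (235, 115, 38), (237, 110, 32), (239, 0, 36), (241, 15, 62), (243, 13, 116), (245, 13, 116), (247, 13, 99), (249, 12, 97), (251, 13, 95), (253, 12, 98), (255, 14, 96), (257, 13, 101), (259, 13, 99), (261, 12, 94)]
322 [(205, 45, 28), (207, 120, 28), (209, 130, 30), (211, 130, 24), (213, 105, 29), (215, 120, 26), (217, 150, 28), (219, 132, 24), (221, 132, 30), (223, 126, 29), (225, 135, 30), (227, 130, 27), (229, 170, 29), (231, 5, 58), (233, 13, 132), (235, 13, 137), (237, 13, 130), (239, 12, 125), (241, 13, 116), (243, 12, 112), (245, 14, 103), (247, 13, 99), (249, 14, 90), (251, 12, 97), (253, 13, 95), (255, 12, 93), (257, 13, 100), (259, 13, 103), (261, 13, 101)]
360 [(205, 132, 31), (207, 132, 28), (209, 0, 30), (211, 120, 29), (213, 130, 23), (215, 150, 24), (217, 138, 26), (219, 8, 43), (221, 12, 126), (223, 13, 167), (225, 14, 165), (227, 13, 153), (229, 13, 149), (231, 13, 141), (233, 13, 134), (235, 13, 119), (237, 13, 116), (239, 12, 111), (241, 13, 98), (243, 12, 95), (245, 11, 100), (247, 13, 98), (249, 13, 96), (251, 13, 92), (253, 13, 97), (255, 13, 121), (257, 14, 146), (259, 13, 177), (261, 14, 196)]
```

```bash
python3 - <<'E'
from h import *
import pickle
c,s=pickle.load(open('w7.pkl','rb'))
hsv=cv2.cvtColor(c['image'],cv2.COLOR_RGB2HSV)
for u in(270,300,330,360,380): print(u,[(v,*map(int,hsv[v,u])) for v in range(252,270)])
E
```

```text
270 [(252, 18, 133, 219), (253, 17, 139, 184), (254, 16, 140, 162), (255, 17, 141, 159), (256, 17, 137, 167), (257, 18, 138, 164), (258, 17, 137, 171), (259, 17, 140, 171), (260, 16, 138, 175), (261, 16, 141, 166), (262, 16, 148, 143), (263, 14, 159, 111), (264, 13, 183, 92), (265, 13, 173, 93), (266, 13, 167, 90), (267, 13, 178, 89), (268, 13, 167, 90), (269, 12, 173, 90)]
300 [(252, 17, 132, 215), (253, 19, 124, 234), (254, 20, 126, 236), (255, 19, 124, 234), (256, 18, 131, 225), (257, 17, 136, 203), (258, 17, 140, 157), (259, 17, 138, 124), (260, 16, 136, 120), (261, 16, 143, 116), (262, 15, 153, 108), (263, 14, 161, 100), (264, 14, 174, 94), (265, 12, 176, 87), (266, 11, 171, 91), (267, 14, 176, 90), (268, 14, 183, 89), (269, 12, 160, 89)]
330 [(252, 18, 134, 187), (253, 18, 127, 229), (254, 20, 120, 238), (255, 20, 120, 240), (256, 20, 123, 236), (257, 18, 135, 218), (258, 17, 134, 194), (259, 17, 131, 185), (260, 18, 135, 185), (261, 16, 134, 177), (262, 17, 146, 152), (263, 15, 152, 119), (264, 13, 180, 95), (265, 13, 175, 93), (266, 13, 173, 90), (267, 13, 174, 88), (268, 13, 171, 88), (269, 13, 161, 87)]
360 [(252, 18, 127, 209), (253, 21, 115, 242), (254, 22, 111, 248), (255, 22, 112, 247), (256, 20, 124, 237), (257, 17, 132, 211), (258, 17, 137, 190), (259, 16, 134, 187), (260, 17, 138, 185), (261, 18, 141, 174), (262, 17, 142, 156), (263, 15, 151, 127), (264, 13, 169, 101), (265, 12, 172, 92), (266, 13, 168, 94), (267, 12, 170, 90), (268, 13, 172, 89), (269, 13, 173, 87)]
380 [(252, 21, 122, 238), (253, 19, 131, 211), (254, 17, 134, 190), (255, 18, 134, 183), (256, 16, 135, 182), (257, 18, 137, 180), (258, 17, 142, 176), (259, 18, 137, 177), (260, 18, 139, 176), (261, 17, 137, 173), (262, 16, 142, 160), (263, 16, 149, 135), (264, 14, 162, 104), (265, 13, 168, 91), (266, 12, 167, 87), (267, 12, 160, 78), (268, 12, 164, 70), (269, 14, 169, 68)]
```

```bash
python3 - <<'E'
from h import *
import pickle
for n,rows in(('w7',range(258,294,3)),('w3',range(236,292,5))):
    c,s=pickle.load(open(n+'.pkl','rb')); W=world(c); L=(W-s['tcp_pos'])@s['ee_rot']*1000
    print(n)
    for v in rows: print(v,np.nanmedian(L[v,300:360],0).round(1), np.nanmedian(L[v,260:300],0).round(1))
E
```

```text
w7
258 [167.2 -41.8   8.5] [167.5 -42.  -33.9]
261 [167.2 -44.5   7.7] [167.3 -44.6 -34. ]
264 [12.6  5.6  4.3] [ 12.1   5.7 -18. ]
267 [7.7 5.9 4.2] [  7.3   6.  -17.6]
270 [3.3 6.1 4.1] [  2.7   6.2 -17.1]
273 [-0.9  6.2  4.3] [ -1.4   6.4 -16.7]
276 [-5.   6.4  4. ] [ -5.5   6.6 -16.3]
279 [-9.   6.6  3.9] [ -9.4   6.8 -16. ]
282 [-12.7   6.9   3.8] [-13.3   7.1 -15.5]
285 [-16.2   7.    3.9] [-16.6   7.1 -15.2]
288 [-19.8   7.2   3.6] [-20.2   7.4 -14.9]
291 [-83.3  32.4   2.1] [-83.4  32.5  -8.2]
w3
236 [ 6.1 20.3  4.1] [160.8 -21.  -31.6]
241 [-2.  20.3  3.9] [160.1 -25.1 -31.7]
246 [-9.5 20.4  3.8] [ 14.   13.5 -18. ]
251 [-15.2  20.1   3.6] [  5.3  13.9 -17.2]
256 [-21.8  20.3   3.5] [ -2.7  14.2 -16.4]
261 [-27.   20.2   3.4] [ -9.2  14.2 -15.8]
266 [-28.9  19.    3.3] [-15.7  14.4 -15.2]
271 [-29.8  17.5   3.3] [-21.9  14.6 -14.3]
276 [-30.3  15.9   3.3] [-27.9  15.  -13.9]
281 [-30.2  14.    3.5] [-29.1  13.6 -13.8]
286 [-30.4  12.3   3.2] [-30.5  12.3 -13.8]
291 [-83.3  32.4   2. ] [-83.3  32.4  -8.2]
```

```bash
python3 - <<'E'
from sw import *
import pickle
c,s=pickle.load(open('w6.pkl','rb')); W=world(c); hsv=cv2.cvtColor(c['image'],cv2.COLOR_RGB2HSV)
def plane(P):
    P=P[np.isfinite(P).all(1)]; m=np.median(P,0); 
    for _ in range(3):
        U,S,V=np.linalg.svd(P-P.mean(0),full_matrices=False); d=np.abs((P-P.mean(0))@V[2]); P=P[d<max(.0015,2*d.std())]
    n=V[2]*np.sign(V[2][2]+1e-9); return n,P.mean(0),len(P)
for nm,u in(('a',slice(245,310)),('b',slice(400,462))):
    n,m,k=plane(W[196:215,u].reshape(-1,3)); print(nm,'top n',n.round(3),'tilt',np.degrees(np.arctan2(-n[0],n[2])).round(2),m.round(4),k)
    # stop-side: straight side rows
    for v in range(183,200,1): print('   ',v,int(np.median(hsv[v,u,2])),np.nanmedian((W[v,u]-[.5145,.2697,.03])@np.column_stack([[CA,0,SA],[-SA,0,CA]]),0).round(4)) if nm=='a' else 0
n,m,k=plane(W[190:240,335:370].reshape(-1,3)); print('board',n.round(3),np.degrees(np.arctan2(-n[0],n[2])),m,((m-[.5145,.2697,.03])@[-SA,0,CA]).round(4))
E
```

```text
a top n [-0.613  0.003  0.79 ] tilt 37.82 [0.4931 0.2128 0.0741] 1184
    183 130 [-0.0031  0.0119]
    184 128 [-0.0023  0.0118]
    185 121 [-0.0015  0.0119]
    186 102 [-0.0008  0.012 ]
    187 78 [-0.0009  0.018 ]
    188 66 [-0.0013  0.0262]
    189 65 [-0.0016  0.0336]
    190 70 [-0.002  0.041]
    191 86 [-0.002  0.046]
    192 119 [-0.0015  0.047 ]
    193 153 [-0.0008  0.0474]
    194 177 [-0.0002  0.048 ]
    195 185 [0.0006 0.0481]
    196 187 [0.0012 0.0482]
    197 187 [0.0019 0.0481]
    198 188 [0.0027 0.048 ]
    199 188 [0.0034 0.0482]
b top n [-0.604  0.005  0.797] tilt 37.17 [0.494  0.3231 0.0742] 1137
board [-0.571  0.011  0.821] 34.82831383656594 [0.53549481 0.27035427 0.04452282] -0.0001
```

```bash
python3 - <<'E'
from h import *
st();plan(([.5296,-.3134,.08],down(-74.45,2.8)))
E
```

```text
t19.75 [ 0.5011 -0.3192  0.1672] x [ 0.003  0.    -1.   ] yaw -73.96 F [-0.4  0.4 -1.1] w 0.0635 q [-0.7   0.19  1.67  0.    1.28  0.59]
   [8.73, 2.87, 0.22, 0.5, 0.0, 2.6] rows>=2.2
->  [ 0.5296 -0.3134  0.08  ]
```

Call:
{"op": "arm_command", "data": {
  "deltas": [
    [[2,2.85,0.2,0.5,0,2.6,255],[4,2.85,0.2,0.5,0,2.6,255],[6,2.85,0.2,0.5,0,2.6,255],[8,2.85,0.2,0.5,0,2.6,255],[8.7,2.85,0.2,0.5,0,2.6,255]]
  ]
}}

```text
t: 20.17
tcp_pos: [0.5275, -0.3119, 0.0768]
ee_rot: [[0.043, 0.963, 0.268], [0.016, 0.267, -0.963], [-0.999, 0.046, -0.004]]
force: [-0.3, 0.7, -0.9]
gripper_width: 0.0638
```

Call:
{"op": "arm_command", "data": {
  "deltas": [
    [[0,0,0,0,0,0,255],[0,0,0,0,0,0,255],[0,0,0,0,0,0,255],[0,0,0,0,0,0,255],[0,0,0,0,0,0,255]]
  ]
}}

```text
t: 20.58
tcp_pos: [0.53, -0.314, 0.0819]
ee_rot: [[0.049, 0.962, 0.268], [0.011, 0.267, -0.964], [-0.999, 0.05, 0.002]]
force: [0.1, 0.3, -0.3]
gripper_width: 0.0636
```

```bash
python3 - <<'E'
from h import *
st();plan(([.5296,-.3134,.0235],down(-74.45,2.8)))
E
```

```text
t20.58 [ 0.53   -0.314   0.0819] x [ 0.049  0.011 -0.999] yaw -74.48 F [ 0.1  0.3 -0.3] w 0.0636 q [-0.68  0.31  1.7   0.04  1.1   0.6 ]
   [5.83, -0.32, -0.09, -0.0, 0.1, -0.1] rows>=1.4
->  [ 0.5296 -0.3134  0.0235]
```

Call:
{"op": "arm_command", "data": {
  "deltas": [
    [[1,-0.3,-0.05,0,0,0,255],[2,-0.3,-0.05,0,0,0,255],[3,-0.3,-0.05,0,0,0,255],[3.7,-0.3,-0.05,0,0,0,255],[4.2,-0.3,-0.05,0,0,0,255]]
  ]
}}

```text
t: 21.0
tcp_pos: [0.5272, -0.3123, 0.036]
ee_rot: [[0.045, 0.963, 0.267], [0.015, 0.267, -0.964], [-0.999, 0.047, -0.002]]
force: [0.4, -0.5, -0.5]
gripper_width: 0.0637
```

Call:
{"op": "arm_command", "data": {
  "deltas": [
    [[0.3,0,0,0,0,0,255],[0.6,0,0,0,0,0,255],[0.9,0,0,0,0,0,255],[1.2,0,0,0,0,0,255],[1.5,0,0,0,0,0,255]]
  ]
}}

```text
t: 21.42
tcp_pos: [0.5291, -0.3132, 0.0233]
ee_rot: [[0.047, 0.962, 0.268], [0.012, 0.267, -0.964], [-0.999, 0.049, 0.001]]
force: [-0.6, 0.1, 0.2]
gripper_width: 0.0639
```

Call:
{"op": "arm_command", "data": {
  "deltas": [
    [[0.1,0,0,0,0,0,255],[0.1,0,0,0,0,0,255],[0.1,0,0,0,0,0,255],[0.1,0,0,0,0,0,255]]
  ]
}}

```text
t: 21.75
tcp_pos: [0.5291, -0.3131, 0.0225]
ee_rot: [[0.047, 0.962, 0.268], [0.012, 0.267, -0.964], [-0.999, 0.049, 0.001]]
force: [-0.2, 0.4, 1.1]
gripper_width: 0.0637
```

Call:
{"op": "arm_command", "data": {
  "deltas": [
    [[0,0,0,0,0,0,0],[0,0,0,0,0,0,0],[0,0,0,0,0,0,0],[0,0,0,0,0,0,0],[0,0,0,0,0,0,0]]
  ]
}}

```text
t: 22.17
tcp_pos: [0.5289, -0.3129, 0.0221]
ee_rot: [[0.047, 0.962, 0.268], [0.013, 0.267, -0.964], [-0.999, 0.049, 0.0]]
force: [0.6, -0.3, -0.2]
gripper_width: 0.0849
```

Call:
{"op": "arm_command", "data": {
  "deltas": [
    [[-3,0,0,0,0,0,0],[-7,0,0,0,0,0,0],[-11,1,0,0,0,-1,0],[-15,2,0,0,0,-2,0],[-18,3,0,0,0,-2.8,0]]
  ]
}}

```text
t: 22.58
tcp_pos: [0.5503, -0.3078, 0.2077]
ee_rot: [[0.002, 0.964, 0.267], [-0.003, 0.267, -0.964], [-1.0, 0.001, 0.003]]
force: [0.4, -0.5, 1.0]
gripper_width: 0.0867
```

Call:
{"op": "arm_command", "data": {
  "deltas": [
    [[-4,0,0,0,0,0,0],[-6,0,0,0,0,0,0],[-6,0,0,0,0,0,0],[-6,0,0,0,0,0,0],[-6,0,0,0,0,0,0]]
  ]
}}

```text
t: 23.0
tcp_pos: [0.5488, -0.3068, 0.262]
ee_rot: [[-0.002, 0.964, 0.267], [0.001, 0.267, -0.964], [-1.0, -0.001, -0.001]]
force: [-0.2, 0.4, 0.1]
gripper_width: 0.087
```

```bash
cat > edges.py <<'E'
from h import *
def edges(c,t,z=.052):
    """profile of V along tray y at top height z for three x positions; returns tray-y of bright/dark transitions"""
    Rt=R.from_euler('z',t[2]).as_matrix(); g=c['image'].max(2).astype(np.float32)
    for zz,lab in((z,'top'),(.018,'rim')):
        for x in(-.020,0,.020):
            ys=np.arange(-.07,.07,.0005); P=np.array([[x,y,zz-.006] for y in ys])@Rt.T+[t[0],t[1],.006]; uv=proj(c,P).astype(np.float32)
            pr=cv2.remap(g,uv[:,0].reshape(-1,1),uv[:,1].reshape(-1,1),cv2.INTER_LINEAR)[:,0]
            b=(pr>90).astype(int); k=np.where(np.diff(b)!=0)[0]; print(lab,x,[('+' if b[i+1] else '-')+'%.1f'%(ys[i]*1e3+.25) for i in k])
E
python3 - <<'E'
from edges import *
import pickle
st();c=cam('wrist'); s=ctrl.observe(); pickle.dump((c,s),open('w8.pkl','wb')); save(c,'w8.png')
t=trayfit(c);print(t); edges(c,t[0])
W=world(c); Rt=R.from_euler('z',t[0][2]).as_matrix(); L=(W-[t[0][0],t[0][1],.006])@Rt
for n,a,b in(('d',-.055,-.042),('c',-.018,-.006),('a',.004,.016)):
    m=(abs(L[...,0])<.025)&(L[...,1]>a)&(L[...,1]<b)&(L[...,2]>.03); P=L[m]; k=np.linalg.lstsq(np.c_[P[:,:2],np.ones(len(P))],P[:,2],rcond=None)[0]; print(n,'top z %.4f slopes deg'%np.median(P[:,2]),np.degrees(k[:2]).round(2))
E
```

```text
t23.00 [ 0.5488 -0.3068  0.262 ] x [-0.002  0.001 -1.   ] yaw -74.49 F [-0.2  0.4  0.1] w 0.0870 q [-0.63  0.21  1.47 -0.    1.47  0.67]
(array([ 0.53527812, -0.3119153 ,  1.84202524]), np.float64(0.01705744161407711))
top -0.02 ['--67.8', '+-60.2', '--2.2', '+-0.2', '-21.8', '+52.8']
top 0 ['--67.8', '+-60.2', '--31.7', '+-30.7', '--2.2', '+-0.2', '-27.8', '+52.8']
top 0.02 ['--67.8', '+-60.2', '--2.7', '+-0.2', '-33.8', '+52.8']
rim -0.02 ['--66.8', '+-58.2', '-4.8', '+7.3', '-31.8', '+64.8']
rim 0 ['--66.8', '+-58.2', '--27.2', '+-26.2', '-4.8', '+6.8', '-37.3', '+64.8']
rim 0.02 ['--66.8', '+-58.2', '-4.3', '+6.8', '-43.8', '+64.8']
d top z 0.3425 slopes deg [-4.10000e-01  1.14752e+03]
c top z 0.0479 slopes deg [-0.04  0.38]
a top z 0.0479 slopes deg [-0.05 -0.1 ]
```

View pics/w8.png

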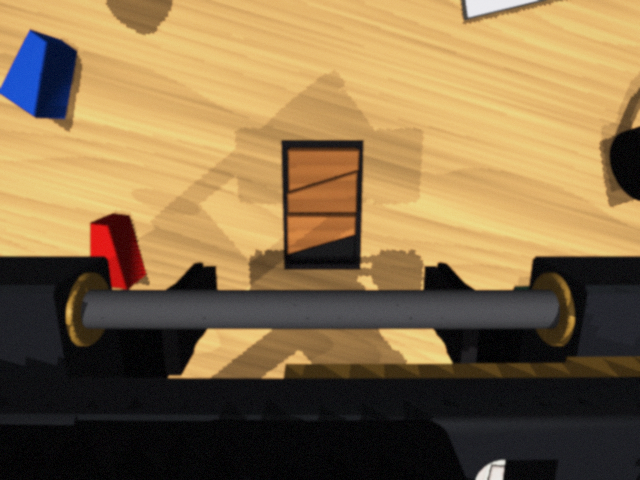

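```bash
python3 - <<'E'
from edges import *
import pickle
t=np.array([.5354,-.3119,1.842])
for n in('w4','w5'):
    c,_=pickle.load(open(n+'.pkl','rb')); print(n); edges(c,t)
    Rt=R.from_euler('z',t[2]).as_matrix(); g=c['image'].max(2).astype(np.float32)
    for y in(.02,.045):   # lengthwise rim edges
        xs=np.arange(-.05,.05,.0005); uv=proj(c,np.array([[x,y,.012] for x in xs])@Rt.T+[t[0],t[1],.006]).astype(np.float32)
        pr=cv2.remap(g,uv[:,:1],uv[:,1:],cv2.INTER_LINEAR)[:,0]; k=np.where(np.diff((pr>90).astype(int)))[0]; print('x edges',y,(xs[k]*1e3).round(1))
E
```

```text
w4
top -0.02 ['--68.8', '+-60.2', '--2.2', '+52.3', '-67.3']
top 0 ['--68.8', '+-60.2', '--31.2', '+-30.7', '--2.2', '+52.3', '-66.8']
top 0.02 ['--68.8', '+-60.2', '--2.2', '+52.8', '-67.3']
rim -0.02 ['--67.2', '+-57.7', '-5.3', '+65.3']
rim 0 ['--67.2', '+-57.7', '--26.2', '+-25.2', '-5.3', '+64.8']
rim 0.02 ['--66.8', '+-57.7', '-5.3', '+65.3']
x edges 0.02 [-39.5  38. ]
x edges 0.045 [-40.  40.]
w5
top -0.02 ['--2.2', '+67.3']
top 0 ['--31.7', '+-30.7', '--2.2', '+67.3']
top 0.02 ['--2.7', '+68.3']
rim -0.02 ['--10.2', '+65.8']
rim 0 ['--41.7', '+-41.2', '--10.2', '+65.8']
rim 0.02 ['--10.7', '+66.8']
x edges 0.02 [-39.5  38.5]
x edges 0.045 [-39.  38.]
```

```bash
python3 - <<'E'
from sw import *
import pickle
c,s=pickle.load(open('w6.pkl','rb')); W=world(c); hsv=cv2.cvtColor(c['image'],cv2.COLOR_RGB2HSV)
for th in(37.2,):
    sa,ca=np.sin(np.radians(th)),np.cos(np.radians(th)); B=np.column_stack([[ca,0,sa],[-sa,0,ca]])
    for nm,u in(('a',slice(250,305)),('b',slice(405,460))):
        print(nm,[(v,int(np.median(hsv[v,u,2])),*(1e3*np.nanmedian((W[v,u]-[.5145,.2697,.03])@B,0)).round(1)) for v in range(184,200)])
plan(([.51,-.18,.25],down(-6)),([.50,-.05,.26],down(27,-12)),([.45,.10,.25],down(60,-23)),([.445,.27,.19],down(90,-37.2)))
E
```

```text
a [(184, 129, np.float64(-1.9), np.float64(11.9)), (185, 121, np.float64(-1.1), np.float64(12.0)), (186, 103, np.float64(-0.3), np.float64(12.1)), (187, 78, np.float64(-0.2), np.float64(18.1)), (188, 66, np.float64(-0.3), np.float64(26.2)), (189, 65, np.float64(-0.3), np.float64(33.7)), (190, 70, np.float64(-0.4), np.float64(41.0)), (191, 86, np.float64(-0.3), np.float64(46.1)), (192, 119, np.float64(0.3), np.float64(47.1)), (193, 153, np.float64(1.0), np.float64(47.4)), (194, 177, np.float64(1.6), np.float64(48.0)), (195, 185, np.float64(2.4), np.float64(48.0)), (196, 187, np.float64(3.1), np.float64(48.1)), (197, 187, np.float64(3.8), np.float64(48.1)), (198, 188, np.float64(4.5), np.float64(47.8)), (199, 188, np.float64(5.3), np.float64(48.0))]
b [(184, 127, np.float64(-1.1), np.float64(11.8)), (185, 118, np.float64(-0.3), np.float64(11.4)), (186, 95, np.float64(0.5), np.float64(11.5)), (187, 74, np.float64(0.4), np.float64(19.4)), (188, 66, np.float64(0.3), np.float64(27.3)), (189, 66, np.float64(0.3), np.float64(34.9)), (190, 73, np.float64(0.2), np.float64(42.0)), (191, 94, np.
[... 263 characters left out ...]
4)), (197, 187, np.float64(4.6), np.float64(47.5)), (198, 186, np.float64(5.3), np.float64(47.5)), (199, 185, np.float64(6.0), np.float64(47.7))]
   [0.38, -0.11, -4.41, -22.8, -0.1, 0.0] rows>=3.2
   [0.38, 1.61, -4.11, -22.8, -0.1, 0.0] rows>=3.2
   [0.37, 3.08, -3.15, -22.9, -0.0, 0.1] rows>=3.2
->  [ 0.51 -0.18  0.25]
   [-0.49, 6.41, -1.18, -16.4, -1.7, -5.9] rows>=2.4
   [-1.17, 6.4, 0.7, -16.5, -1.8, -5.8] rows>=2.5
->  [ 0.5  -0.05  0.26]
   [-1.13, 7.75, 1.18, -15.7, -5.0, -5.4] rows>=2.4
   [-1.64, 6.99, 3.34, -15.8, -4.9, -5.3] rows>=2.4
->  [0.45 0.1  0.25]
   [1.01, 5.28, 7.24, -13.0, -7.6, -6.9] rows>=2.3
   [1.49, 3.69, 8.1, -13.0, -7.5, -7.0] rows>=2.3
->  [0.445 0.27  0.19 ]
```

Call:
{"op": "arm_command", "data": {
  "deltas": [
    [[0.4,-0.1,-4.4,-7,0,0,0],[0.4,-0.1,-4.4,-14,0,0,0],[0.4,-0.1,-4.4,-21,0,0,0],[0.4,-0.1,-4.4,-22.8,0,0,0]]
  ]
}}

```text
t: 23.38
tcp_pos: [0.5354, -0.2637, 0.2566]
ee_rot: [[-0.004, 0.78, 0.626], [0.002, 0.626, -0.78], [-1.0, -0.002, -0.004]]
force: [0.5, -0.0, 0.1]
gripper_width: 0.0872
```

Call:
{"op": "arm_command", "data": {
  "deltas": [
    [[0.4,1.6,-4.1,-22.8,0,0,0],[0.4,1.6,-4.1,-22.8,0,0,0],[0.4,1.6,-4.1,-22.8,0,0,0],[0.4,1.6,-4.1,-22.8,0,0,0]]
  ]
}}

```text
t: 23.72
tcp_pos: [0.5226, -0.2218, 0.253]
ee_rot: [[-0.004, 0.478, 0.878], [0.002, 0.878, -0.478], [-1.0, -0.0, -0.004]]
force: [-0.9, -0.7, -0.0]
gripper_width: 0.0871
```

Call:
{"op": "arm_command", "data": {
  "deltas": [
    [[0.4,3.1,-3.15,-22.9,0,0,0],[0.4,3.1,-3.15,-22.9,0,0,0],[0.4,3.1,-3.15,-22.9,0,0,0],[0.4,3.1,-3.15,-22.9,0,0,0]]
  ]
}}

```text
t: 24.05
tcp_pos: [0.5105, -0.1801, 0.25]
ee_rot: [[-0.002, 0.102, 0.995], [0.001, 0.995, -0.102], [-1.0, 0.0, -0.002]]
force: [0.1, -0.5, 0.4]
gripper_width: 0.0871
```

Call:
{"op": "arm_command", "data": {
  "deltas": [
    [[-0.5,6.4,-1.2,-16.4,-1.7,-5.9,0],[-0.5,6.4,-1.2,-16.4,-1.7,-5.9,0],[-0.5,6.4,-1.2,-16.4,-1.7,-5.9,0]]
  ]
}}

```text
t: 24.3
tcp_pos: [0.5055, -0.1127, 0.2558]
ee_rot: [[0.033, -0.181, 0.983], [-0.101, 0.978, 0.184], [-0.994, -0.105, 0.014]]
force: [0.9, 0.6, -0.5]
gripper_width: 0.0873
```

Call:
{"op": "arm_command", "data": {
  "deltas": [
    [[-1.2,6.4,0.7,-16.5,-1.8,-5.8,0],[-1.2,6.4,0.7,-16.5,-1.8,-5.8,0],[-1.2,6.4,0.7,-16.5,-1.8,-5.8,0]]
  ]
}}

```text
t: 24.55
tcp_pos: [0.5005, -0.0473, 0.2612]
ee_rot: [[0.096, -0.447, 0.889], [-0.185, 0.87, 0.457], [-0.978, -0.208, 0.001]]
force: [1.0, -0.3, 0.8]
gripper_width: 0.0872
```

Call:
{"op": "arm_command", "data": {
  "deltas": [
    [[-1.1,7.75,1.2,-15.7,-5,-5.4,0],[-1.1,7.75,1.2,-15.7,-5,-5.4,0],[-1.1,7.75,1.2,-15.7,-5,-5.4,0]]
  ]
}}

```text
t: 24.8
tcp_pos: [0.4737, 0.0292, 0.2542]
ee_rot: [[0.218, -0.657, 0.722], [-0.206, 0.692, 0.692], [-0.954, -0.3, 0.015]]
force: [-0.2, 0.6, 0.1]
gripper_width: 0.0872
```

Call:
{"op": "arm_command", "data": {
  "deltas": [
    [[-1.6,7,3.35,-15.8,-4.9,-5.3,0],[-1.6,7,3.35,-15.8,-4.9,-5.3,0],[-1.6,7,3.35,-15.8,-4.9,-5.3,0],[-1.6,7,3.35,-15.8,-4.9,-5.3,0]]
  ]
}}

```text
t: 25.13
tcp_pos: [0.4497, 0.1011, 0.2496]
ee_rot: [[0.338, -0.798, 0.498], [-0.195, 0.458, 0.867], [-0.92, -0.391, -0.001]]
force: [0.1, -0.3, -0.1]
gripper_width: 0.0869
```

```bash
python3 - <<'E'
from h import *
st();plan(([.425,.3,.2],down(90,-37.2)),([.4493,.3247,.1312],down(90,-37.2)))
E
```

```text
t25.13 [0.4497 0.1011 0.2496] x [ 0.338 -0.195 -0.92 ] yaw 60.12 F [ 0.1 -0.3 -0.1] w 0.0869 q [ 0.25 -0.43  2.13 -0.3   1.17 -0.71]
   [-0.08, 6.52, 8.01, -12.9, -7.5, -6.9] rows>=2.5
   [0.39, 4.57, 9.25, -13.0, -7.6, -7.0] rows>=2.5
->  [0.4251 0.3    0.2   ]
   [6.95, 2.23, 2.46, 0.0, 0.0, 0.0] rows>=1.8
->  [0.4493 0.3247 0.1312]
```

Call:
{"op": "arm_command", "data": {
  "deltas": [
    [[-0.1,6.5,8,-12.9,-7.5,-6.9,0],[-0.1,6.5,8,-12.9,-7.5,-6.9,0],[-0.1,6.5,8,-12.9,-7.5,-6.9,0],[-0.1,6.5,8,-12.9,-7.5,-6.9,0]]
  ]
}}

```text
t: 25.47
tcp_pos: [0.4378, 0.1997, 0.2238]
ee_rot: [[0.485, -0.834, 0.263], [-0.118, 0.235, 0.965], [-0.867, -0.499, 0.016]]
force: [0.2, -0.7, 0.4]
gripper_width: 0.0871
```

Call:
{"op": "arm_command", "data": {
  "deltas": [
    [[0.4,4.6,9.25,-13,-7.6,-7,0],[0.4,4.6,9.25,-13,-7.6,-7,0],[0.4,4.6,9.25,-13,-7.6,-7,0],[0.4,4.6,9.25,-13,-7.6,-7,0]]
  ]
}}

```text
t: 25.8
tcp_pos: [0.4263, 0.2987, 0.1989]
ee_rot: [[0.603, -0.798, 0.003], [-0.002, 0.002, 1.0], [-0.798, -0.603, -0.0]]
force: [0.4, 0.5, -0.3]
gripper_width: 0.0871
```

Call:
{"op": "arm_command", "data": {
  "deltas": [
    [[3,1,1.2,0,0,0,0],[5,2.2,2.4,0,0,0,0],[6.9,2.2,2.4,0,0,0,0],[6.9,2.2,2.4,0,0,0,0],[6.9,2.2,2.4,0,0,0,0]]
  ]
}}

```text
t: 26.22
tcp_pos: [0.4522, 0.3201, 0.1322]
ee_rot: [[0.604, -0.797, 0.007], [-0.006, 0.005, 1.0], [-0.797, -0.604, -0.002]]
force: [0.3, -0.1, -0.3]
gripper_width: 0.0872
```

Call:
{"op": "arm_command", "data": {
  "deltas": [
    [[0,0,0,0,0,0,0],[0,0,0,0,0,0,0],[0,0,0,0,0,0,0],[0,0,0,0,0,0,0],[0,0,0,0,0,0,0]]
  ]
}}

```text
t: 26.63
tcp_pos: [0.4512, 0.3224, 0.1338]
ee_rot: [[0.606, -0.795, 0.002], [-0.0, 0.002, 1.0], [-0.795, -0.606, 0.001]]
force: [-0.4, 0.1, 0.7]
gripper_width: 0.0868
```

```bash
python3 - <<'E'
from h import *
import pickle
st();c=cam('wrist'); s=ctrl.observe(); pickle.dump((c,s),open('w9.pkl','wb')); save(c,'w9.png')
th=np.radians(37.2); sa,ca=np.sin(th),np.cos(th); B=np.column_stack([[ca,0,sa],[-sa,0,ca],[0,1,0]])
W=world(c); g=c['image'].max(2); hsv=cv2.cvtColor(c['image'],cv2.COLOR_RGB2HSV)
L=(W-[.5145,.3247,.03])@B*1e3
m=(L[...,1]>15)&(L[...,1]<40)&(abs(L[...,2])<25)&(abs(L[...,0])<8)&(hsv[...,0]<20)&(hsv[...,1]>120); P=L[m]; print(len(P)); 
k=np.polyfit(P[:,1],P[:,0],1); print('straight face u at n17 %.2f slope deg %.2f'%(np.polyval(k,17),np.degrees(k[0])))
m=(L[...,1]>44)&(L[...,1]<53)&(abs(L[...,2])<45)&(L[...,0]>3)&(L[...,0]<18)&(hsv[...,0]<20)&(hsv[...,1]>120); P=L[m]; kk=np.polyfit(P[:,0],P[:,1],1); print('top n',np.median(P[:,1]),'tilt extra',np.degrees(kk[0]),'y range',np.percentile(P[:,2],[.5,99.5]))
plan(([.5116,.3247,.0492],down(90,-37.2)))
E
```

```text
t26.63 [0.4512 0.3224 0.1338] x [ 0.606 -0.    -0.795] yaw 89.91 F [-0.4  0.1  0.7] w 0.0868 q [ 0.73 -0.14  2.22 -0.7   0.67 -0.36]
579
straight face u at n17 0.49 slope deg -0.58
top n 47.55326016424129 tilt extra 0.7294768242447414 y range [-30.65764321  31.01998042]
   [10.38, 0.29, 0.23, -0.1, -0.0, 0.1] rows>=2.5
->  [0.5116 0.3247 0.0492]
```

Call:
{"op": "arm_command", "data": {
  "deltas": [
    [[2,0.3,0.2,0,0,-0.3,0],[4,0.3,0.2,0,0,-0.3,0],[6,0.3,0.2,0,0,-0.3,0],[8,0.3,0.2,0,0,-0.3,0],[9.5,0.3,0.2,0,0,-0.3,0]]
  ]
}}

```text
t: 27.1
tcp_pos: [0.5064, 0.3241, 0.0543]
ee_rot: [[0.609, -0.793, 0.001], [-0.001, 0.001, 1.0], [-0.793, -0.609, -0.0]]
force: [-0.1, -0.1, 0.2]
gripper_width: 0.0867
```

Call:
{"op": "arm_command", "data": {
  "deltas": [
    [[0.4,0,0,0,0,0,0],[0.8,0,0,0,0,0,0],[0.85,0,0,0,0,0,0],[0.85,0,0,0,0,0,0],[0.85,0,0,0,0,0,0]]
  ]
}}

```text
t: 27.52
tcp_pos: [0.5113, 0.3246, 0.0496]
ee_rot: [[0.61, -0.792, 0.001], [-0.0, 0.001, 1.0], [-0.792, -0.61, 0.0]]
force: [-0.3, 0.4, -0.4]
gripper_width: 0.0868
```

```bash
python3 - <<'E'
from h import *
st();plan(([.5117,.3249,.0492],down(90,-37.6)))
E
```

```text
t27.52 [0.5113 0.3246 0.0496] x [ 0.61  -0.    -0.792] yaw 89.94 F [-0.3  0.4 -0.4] w 0.0868 q [ 0.64  0.14  2.15 -0.92  0.48 -0.18]
   [0.05, -0.01, 0.03, -0.1, -0.0, -0.0] rows>=0.0
->  [0.5117 0.3249 0.0492]
```

Call:
{"op": "arm_command", "data": {
  "deltas": [
    [[0,0,0,0,0,0,255],[0,0,0,0,0,0,255],[0,0,0,0,0,0,255],[0,0,0,0,0,0,255],[0,0,0,0,0,0,255]]
  ]
}}

```text
t: 27.93
tcp_pos: [0.5113, 0.3243, 0.0489]
ee_rot: [[0.61, -0.793, 0.001], [-0.001, 0.001, 1.0], [-0.793, -0.61, -0.0]]
force: [-1.5, -0.1, 1.9]
gripper_width: 0.0638
```

Call:
{"op": "arm_command", "data": {
  "deltas": [
    [[0,0,0,0,0,0,255],[0,0,0,0,0,0,255],[0,0,0,0,0,0,255],[0,0,0,0,0,0,255]]
  ]
}}

```text
t: 28.27
tcp_pos: [0.5113, 0.3243, 0.0488]
ee_rot: [[0.609, -0.793, 0.001], [-0.001, 0.001, 1.0], [-0.793, -0.609, -0.0]]
force: [-3.2, -0.6, 4.1]
gripper_width: 0.0638
```

Call:
{"op": "arm_command", "data": {
  "deltas": [
    [[-1,0,0,0,0,0,255],[-3.5,0,0,0,0,0,255],[-6,0,0,0,0,0,255],[-9,0,0,0,0,0,255],[-12,0,0,0,0,0,255]]
  ]
}}

```text
t: 28.68
tcp_pos: [0.4369, 0.3234, 0.1435]
ee_rot: [[0.608, -0.794, 0.002], [-0.002, 0.001, 1.0], [-0.794, -0.608, -0.002]]
force: [0.3, -0.6, 0.0]
gripper_width: 0.0636
```

```bash
python3 - <<'E'
from h import *
st();plan(([.44,.13,.24],down(94,-24)),([.488,-.325,.165],down(105.55,0)))
E
```

```text
t28.68 [0.4369 0.3234 0.1435] x [ 0.608 -0.002 -0.794] yaw 89.88 F [ 0.3 -0.6  0. ] w 0.0636 q [ 0.76 -0.18  2.23 -0.7   0.71 -0.36]
   [-3.71, -3.06, -9.68, -1.8, -1.1, 6.7] rows>=2.6
   [-4.22, -2.29, -9.69, -1.7, -1.1, 6.7] rows>=2.6
->  [0.44 0.13 0.24]
   [2.5, 0.52, -15.24, -3.8, -0.8, 8.0] rows>=3.7
   [2.41, 1.2, -15.22, -3.8, -0.8, 8.0] rows>=3.7
   [2.41, 1.86, -15.15, -3.8, -0.8, 7.9] rows>=3.7
->  [ 0.488 -0.325  0.165]
```

Call:
{"op": "arm_command", "data": {
  "deltas": [
    [[-3.7,-3.05,-9.7,-1.8,-1.1,6.7,255],[-3.7,-3.05,-9.7,-1.8,-1.1,6.7,255],[-3.7,-3.05,-9.7,-1.8,-1.1,6.7,255]]
  ]
}}

```text
t: 28.93
tcp_pos: [0.4393, 0.2472, 0.1819]
ee_rot: [[0.512, -0.858, -0.039], [0.018, -0.035, 0.999], [-0.859, -0.512, -0.002]]
force: [1.7, -0.7, 0.0]
gripper_width: 0.0639
```

Call:
{"op": "arm_command", "data": {
  "deltas": [
    [[-4.2,-2.3,-9.7,-1.7,-1.1,6.7,255],[-4.2,-2.3,-9.7,-1.7,-1.1,6.7,255],[-4.2,-2.3,-9.7,-1.7,-1.1,6.7,255]]
  ]
}}

```text
t: 29.18
tcp_pos: [0.4415, 0.151, 0.2295]
ee_rot: [[0.408, -0.91, -0.071], [0.031, -0.065, 0.997], [-0.912, -0.409, 0.001]]
force: [1.5, -1.3, -0.1]
gripper_width: 0.0637
```

Call:
{"op": "arm_command", "data": {
  "deltas": [
    [[2.5,0.5,-15.25,-3.8,-0.8,8,255],[2.5,0.5,-15.25,-3.8,-0.8,8,255],[2.5,0.5,-15.25,-3.8,-0.8,8,255],[2.5,0.5,-15.25,-3.8,-0.8,8,255]]
  ]
}}

```text
t: 29.52
tcp_pos: [0.4578, -0.0029, 0.2039]
ee_rot: [[0.279, -0.951, -0.134], [0.028, -0.132, 0.991], [-0.96, -0.28, -0.011]]
force: [0.9, -0.5, -1.7]
gripper_width: 0.0639
```

Call:
{"op": "arm_command", "data": {
  "deltas": [
    [[2.4,1.2,-15.2,-3.8,-0.8,8,255],[2.4,1.2,-15.2,-3.8,-0.8,8,255],[2.4,1.2,-15.2,-3.8,-0.8,8,255],[2.4,1.2,-15.2,-3.8,-0.8,8,255]]
  ]
}}

```text
t: 29.85
tcp_pos: [0.473, -0.1551, 0.1776]
ee_rot: [[0.14, -0.97, -0.2], [0.018, -0.2, 0.98], [-0.99, -0.141, -0.01]]
force: [-1.3, 0.8, -0.8]
gripper_width: 0.0637
```

Call:
{"op": "arm_command", "data": {
  "deltas": [
    [[2.4,1.85,-15.15,-3.8,-0.8,7.9,255],[2.4,1.85,-15.15,-3.8,-0.8,7.9,255],[2.4,1.85,-15.15,-3.8,-0.8,7.9,255],[2.4,1.85,-15.15,-3.8,-0.8,7.9,255],[2.4,1.85,-15.15,-3.8,-0.8,7.9,255]]
  ]
}}

```text
t: 30.27
tcp_pos: [0.4885, -0.3083, 0.1517]
ee_rot: [[0.002, -0.965, -0.263], [-0.001, -0.263, 0.965], [-1.0, -0.002, -0.001]]
force: [-0.5, 0.8, 0.1]
gripper_width: 0.0636
```

Call:
{"op": "arm_command", "data": {
  "deltas": [
    [[0,0,0,0,0,0,255],[0,0,0,0,0,0,255],[0,0,0,0,0,0,255],[0,0,0,0,0,0,255],[0,0,0,0,0,0,255]]
  ]
}}

```text
t: 30.68
tcp_pos: [0.4896, -0.3023, 0.1542]
ee_rot: [[0.005, -0.963, -0.268], [-0.0, -0.268, 0.963], [-1.0, -0.004, -0.001]]
force: [0.2, -0.4, -0.4]
gripper_width: 0.064
```

```bash
python3 - <<'E'
from h import *
import pickle
st(); c=cam('wrist'); s=ctrl.observe(); pickle.dump((c,s),open('w10.pkl','wb')); save(c,'w10.png')
W=world(c); L=(W-s['tcp_pos'])@s['ee_rot']*1000
for v in range(258,293,3): print(v,np.nanmedian(L[v,300:360],0).round(1), np.nanmedian(L[v,260:300],0).round(1), np.nanmedian(L[v,360:390],0).round(1))
E
```

```text
t30.68 [ 0.4896 -0.3023  0.1542] x [ 0.005 -0.    -1.   ] yaw 105.57 F [ 0.2 -0.4 -0.4] w 0.0640 q [-0.69  0.16  1.73  0.    1.25 -2.54]
258 [101.1 -19.3   6.7] [100.7 -19.1 -26.9] [154.4 -36.5  44.4]
261 [12.2  8.1  4.5] [ 11.8   8.2 -17.8] [12.4  8.1 24.5]
264 [7.9 8.2 4.1] [  7.6   8.3 -17.1] [ 8.1  8.1 24. ]
267 [3.8 8.2 4.3] [  3.9   8.2 -17.1] [ 4.4  8.  23.4]
270 [-0.1  8.3  4. ] [ -0.2   8.3 -16.7] [ 0.4  8.1 23.1]
273 [-3.5  8.2  4.1] [ -4.    8.4 -16.3] [-3.5  8.2 22.6]
276 [-7.1  8.2  4. ] [ -7.3   8.3 -16. ] [-7.1  8.2 22. ]
279 [-10.3   8.2   3.5] [-10.8   8.4 -15.6] [-10.3   8.2  21.4]
282 [-13.7   8.2   3.9] [-13.8   8.3 -15.4] [-13.6   8.2  21.2]
285 [-16.8   8.2   3.8] [-17.1   8.3 -15.1] [-16.8   8.2  20.5]
288 [-19.8   8.3   3.7] [-20.    8.3 -14.8] [-19.8   8.2  20.4]
291 [-83.4  33.4   2.1] [-83.2  33.3  -8.2] [-83.5  33.5  11.4]
```

```bash
python3 - <<'E'
from h import *
plan(([.4874,-.3252,.08],down(105.55,0)))
E
```

```text
[7.42, 0.86, -2.13, 0.0, -0.1, 0.3] rows>=1.9
->  [ 0.4874 -0.3252  0.08  ]
```

Call:
{"op": "arm_command", "data": {
  "deltas": [
    [[1.5,0.85,-2.15,0,0,0.3,255],[3,0.85,-2.15,0,0,0.3,255],[5,0.85,-2.15,0,0,0.3,255],[6.5,0.85,-2.15,0,0,0.3,255],[7.4,0.85,-2.15,0,0,0.3,255]]
  ]
}}

```text
t: 31.15
tcp_pos: [0.4864, -0.3251, 0.0779]
ee_rot: [[-0.003, -0.964, -0.267], [0.0, -0.267, 0.964], [-1.0, 0.002, 0.001]]
force: [-0.7, 0.5, -1.7]
gripper_width: 0.0638
```

Call:
{"op": "arm_command", "data": {
  "deltas": [
    [[0,0,0,0,0,0,255],[0,0,0,0,0,0,255],[0,0,0,0,0,0,255],[0,0,0,0,0,0,255],[0,0,0,0,0,0,255]]
  ]
}}

```text
t: 31.57
tcp_pos: [0.4879, -0.3268, 0.081]
ee_rot: [[0.001, -0.964, -0.267], [-0.003, -0.267, 0.964], [-1.0, -0.0, -0.003]]
force: [0.2, 0.4, -0.6]
gripper_width: 0.064
```

```bash
python3 - <<'E'
from h import *
st();plan(([.4874,-.3252,.04],down(105.55,0)))
E
```

```text
t31.57 [ 0.4879 -0.3268  0.081 ] x [ 0.001 -0.003 -1.   ] yaw 105.50 F [ 0.2  0.4 -0.6] w 0.0640 q [-0.72  0.27  1.75 -0.    1.12 -2.56]
   [4.1, 0.01, 0.18, -0.1, -0.2, -0.0] rows>=1.0
->  [ 0.4874 -0.3252  0.04  ]
```

Call:
{"op": "arm_command", "data": {
  "deltas": [
    [[0.2,0,0.1,0,0,0,255],[0.6,0,0.1,0,0,0,255],[1,0,0.1,0,0,0,255],[1.4,0,0.1,0,0,0,255],[1.8,0,0.1,0,0,0,255]]
  ]
}}

```text
t: 31.98
tcp_pos: [0.4867, -0.3251, 0.0609]
ee_rot: [[-0.001, -0.964, -0.267], [-0.001, -0.267, 0.964], [-1.0, 0.002, -0.0]]
force: [0.5, -0.5, -0.5]
gripper_width: 0.0636
```

Call:
{"op": "arm_command", "data": {
  "deltas": [
    [[0.4,0,0,0,0,0,255],[0.8,0,0,0,0,0,255],[1.2,0,0,0,0,0,255],[1.6,0,0,0,0,0,255],[2,0,0,0,0,0,255]]
  ]
}}

```text
t: 32.4
tcp_pos: [0.4869, -0.3253, 0.0412]
ee_rot: [[-0.001, -0.964, -0.267], [-0.001, -0.267, 0.964], [-1.0, 0.001, -0.001]]
force: [0.0, -0.3, 0.0]
gripper_width: 0.0637
```

Call:
{"op": "arm_command", "data": {
  "deltas": [
    [[0.1,0,0,0,0,0,255],[0.1,0,0,0,0,0,255],[0.1,0,0,0,0,0,255],[0.1,0,0,0,0,0,255]]
  ]
}}

```text
t: 32.73
tcp_pos: [0.4871, -0.3255, 0.0409]
ee_rot: [[-0.001, -0.964, -0.267], [-0.002, -0.267, 0.964], [-1.0, 0.001, -0.001]]
force: [0.0, 0.4, -0.9]
gripper_width: 0.0634
```

```bash
python3 - <<'E'
from h import *
st();plan(([.4874,-.3252,.0235],down(105.55,0)))
E
```

```text
t32.73 [ 0.4871 -0.3255  0.0409] x [-0.001 -0.002 -1.   ] yaw 105.49 F [ 0.   0.4 -0.9] w 0.0634 q [-0.72  0.32  1.77 -0.    1.05 -2.56]
   [1.74, -0.04, 0.02, -0.1, -0.1, -0.1] rows>=0.4
->  [ 0.4874 -0.3252  0.0235]
```

No contact so far, so I'll go on down.

Call:
{"op": "arm_command", "data": {
  "deltas": [
    [[0.3,0,0,0,0,0,255],[0.6,0,0,0,0,0,255],[0.9,0,0,0,0,0,255],[1.2,0,0,0,0,0,255],[1.5,0,0,0,0,0,255]]
  ]
}}

```text
t: 33.15
tcp_pos: [0.4867, -0.3252, 0.0251]
ee_rot: [[-0.001, -0.964, -0.267], [-0.001, -0.267, 0.964], [-1.0, 0.001, -0.001]]
force: [-0.0, -0.3, -0.9]
gripper_width: 0.0639
```

Call:
{"op": "arm_command", "data": {
  "deltas": [
    [[0.1,0,0,0,0,0,255],[0.2,0,0,0,0,0,255],[0.25,0,0,0,0,0,255],[0.25,0,0,0,0,0,255]]
  ]
}}

```text
t: 33.48
tcp_pos: [0.4867, -0.3251, 0.0236]
ee_rot: [[-0.002, -0.964, -0.267], [-0.001, -0.267, 0.964], [-1.0, 0.002, -0.0]]
force: [-1.6, 1.9, 4.3]
gripper_width: 0.0635
```

Call:
{"op": "arm_command", "data": {
  "deltas": [
    [[0,0,0,0,0,0,0],[0,0,0,0,0,0,0],[0,0,0,0,0,0,0],[0,0,0,0,0,0,0],[0,0,0,0,0,0,0]]
  ]
}}

```text
t: 33.9
tcp_pos: [0.4869, -0.3254, 0.023]
ee_rot: [[-0.001, -0.964, -0.267], [-0.001, -0.267, 0.964], [-1.0, 0.001, -0.001]]
force: [-1.1, 0.7, -1.4]
gripper_width: 0.0849
```

Call:
{"op": "arm_command", "data": {
  "deltas": [
    [[-2,0,0,0,0,0,0],[-6,0,0,0,0,0,0],[-10,0,0,0,0,0,0],[-14,0,0,0,0,0,0],[-18,0,0,0,0,0,0]]
  ]
}}

```text
t: 34.32
tcp_pos: [0.4867, -0.3249, 0.2048]
ee_rot: [[-0.001, -0.964, -0.267], [-0.001, -0.267, 0.964], [-1.0, 0.001, -0.001]]
force: [0.2, -1.4, 0.4]
gripper_width: 0.087
```

Call:
{"op": "arm_command", "data": {
  "deltas": [
    [[-4,-1.5,0,0,0,0,0],[-7,-3,0,0,0,0,0],[-7,-3,0,0,0,0,0],[-7,-3,0,0,0,0,0],[-7,-3,0,0,0,0,0]]
  ]
}}

```text
t: 34.73
tcp_pos: [0.5157, -0.3167, 0.2722]
ee_rot: [[-0.002, -0.964, -0.267], [-0.001, -0.267, 0.964], [-1.0, 0.002, -0.0]]
force: [0.1, -0.0, 0.0]
gripper_width: 0.087
```

```bash
python3 - <<'E'
from edges import *
import pickle
st();c=cam('wrist'); s=ctrl.observe(); pickle.dump((c,s),open('w11.pkl','wb')); tp=cam('top'); sc=cam('scene')
t=np.array([.5354,-.3119,1.842]); edges(c,t)
Rt=R.from_euler('z',t[2]).as_matrix(); 
for nm,cc in(('wrist',c),('top',tp)):
  W=world(cc); L=(W-[t[0],t[1],.006])@Rt
  for n,a,b in(('d',-.055,-.042),('c',-.018,-.006),('a',.004,.016),('b',.043,.055)):
    m=(abs(L[...,0])<.025)&(L[...,1]>a)&(L[...,1]<b)&(L[...,2]>.03)&(L[...,2]<.08); P=L[m]
    if len(P)>20: k=np.linalg.lstsq(np.c_[P[:,:2],np.ones(len(P))],P[:,2],rcond=None)[0]; print(nm,n,len(P),'top z %.4f slopes deg'%np.median(P[:,2]),np.degrees(k[:2]).round(2))
p0=pickle.load(open('top0.pkl','rb')); W0,W1=world(p0),world(tp)
for n,(u,v) in dict(mug=(275,160),flask=(349,155),mouse=(260,285)).items():
    print(n,'img diff',np.abs(p0['image'][v-22:v+22,u-22:u+22].astype(int)-tp['image'][v-22:v+22,u-22:u+22]).mean().round(1),np.nanmedian(W0[v-3:v+3,u-3:u+3],(0,1)).round(3),np.nanmedian(W1[v-3:v+3,u-3:u+3],(0,1)).round(3))
g=lambda i,a,b,d,e,w,h:cv2.resize(i['image'][b:e,a:d,::-1],(w,h),interpolation=cv2.INTER_CUBIC)
cv2.imwrite('pics/final.png',np.hstack([g(c,240,100,400,300,400,500),g(sc,150,160,310,285,400,500)]))
E
```

```text
t34.73 [ 0.5157 -0.3167  0.2722] x [-0.002 -0.001 -1.   ] yaw 105.51 F [ 0.1 -0.   0. ] w 0.0870 q [-0.68  0.15  1.52 -0.    1.48 -2.52]
top -0.02 ['--2.7', '+0.3', '-21.8', '+24.3', '-58.8', '+67.8']
top 0 ['--31.2', '+-30.7', '--2.7', '+0.3', '-27.8', '+30.8', '-58.3', '+67.8']
top 0.02 ['--2.7', '+0.3', '-34.3', '+36.3', '-58.3', '+68.8']
rim -0.02 ['--10.7', '+-7.2', '-16.8', '+19.8', '-56.8', '+65.8']
rim 0 ['--41.7', '+-41.2', '--10.7', '+-7.2', '-22.3', '+25.8', '-56.3', '+65.8']
rim 0.02 ['--10.7', '+-7.7', '-29.3', '+31.3', '-55.8', '+67.3']
wrist d 641 top z 0.0477 slopes deg [ 0.14 -0.67]
wrist c 631 top z 0.0479 slopes deg [0.13 0.41]
wrist a 668 top z 0.0477 slopes deg [ 0.19 -0.17]
wrist b 702 top z 0.0478 slopes deg [-0.08  0.84]
top d 112 top z 0.0495 slopes deg [ 0.13 -1.63]
top c 35 top z 0.0503 slopes deg [ 4.06 -7.26]
top a 35 top z 0.0498 slopes deg [ 1.71 -1.56]
top b 36 top z 0.0502 slopes deg [7.41 5.99]
mug img diff 7.5 [0.741 0.109 0.007] [0.742 0.109 0.007]
flask img diff 9.1 [ 0.706 -0.072  0.167] [ 0.706 -0.072  0.167]
mouse img diff 7.6 [0.426 0.146 0.032] [0.426 0.146 0.032]
```

View pics/final.png

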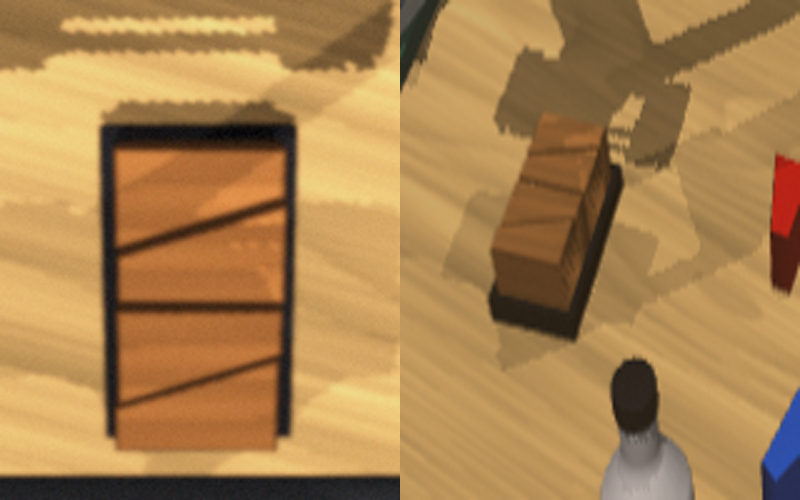

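```bash
python3 -c "
from station import ctrl
print(ctrl.finish_job())"
```

```text
the job is handed in; nothing more can be done
None
```

All three loose wedges are in the tray beside wedge_d, head to tail, and the job is handed in. The last arm reading was 34.7 s, well inside the 72 s limit. The final pictures show the four filling the tray, with the gripper clear above.

- **Order placed:** wedge_c went in next to wedge_d, then wedge_a, then wedge_b. wedge_a and wedge_b were gripped by their ends with the tool tilted in under the hoop.
- **Last checks, wrist camera:** all four tops are 47.7–47.9 mm above the tray floor (48 mm nominal), with tilts under 1 degree. The visible gaps are about 2–3 mm and the sides run parallel.
- **Bystanders:** spot depth readings on the flask, mug and mouse match the start to within 1 mm.
- **Disagreements:**
  - The wedges lay about 2.5 degrees steeper on the stand than the stated 35. wedge_a was therefore gripped slightly askew, which I measured in the hand and corrected before placing it.
  - In the last check the top camera read the tops about 2 mm higher and gave tilts of up to 7 degrees on a few noisy pixels. I trusted the closer wrist camera.
- **Not measured:** I did not measure how well each wedge is centred lengthwise at the end. The walls leave only 2 mm either way, against a limit of 4 mm.

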